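Load the wax mill's sprung feeder and nest the tins

ROBOT

A 6-joint arm with a two-finger parallel gripper is mounted at the origin on the work surface. World frame = base frame: x ahead of the robot, y to its left, z up, the work surface at z = 0. Lengths are in mm, angles in rad, forces in N, time in s.
With the tool pointing down it reaches from about 275 to 750 mm from the base axis. Payload 10.2 kg.
Tool frame: the origin (TCP) lies at the very end of the fingers, on their centre line; the grasp point (between the pads) lies 19 mm behind it; z points along the fingers, y is the line along which they close (so a half turn about z gives the same grasp; the last joint's range is limited). The gripper opens to 85 mm and grips with 20 to 120 N. Pads are 22 mm wide; open, the fingers measure 114 mm over their backs; the gripper's body (76 mm by 85 mm) begins 54 mm behind the grasp point. The pads swing forward as they close: fully open they stand 13 mm farther back than shut.
Start: joints at [1.073, 0.313, 1.498, -0, 1.331, -0.223], TCP at [142.474, 505.304, 231.294] pointing down, gripper open.
Joint ranges: [-2.94, 2.94], [-0.97, 2.17], [0.19, 2.56], [-1.23, 4.37], [0.02, 3.11], [-2.88, 2.88]. Speed limits (rad/s): [2.39, 2.39, 3.01, 3.14, 3.14, 3.14].

INTERFACE

Orientations are given as a unit quaternion [w, x, y, z].
In Python, from rig import ctrl gives the robot as it stands.
- The arm moves only by the tool step_arm, never from a script. Its argument "increments" is a list of rows, each a list of 3 entries, a list of its own where there are three numbers: the shift along the tool's x, y, z in cm, then the turn, a rotation vector about the tool's x, y, z in degrees, then the opening in per cent of the stroke, from 0 (shut) to 100 (fully open). A call has 1 to 8 rows; each row is the pose to reach, as a shift and turn from the pose commanded when the call began, along the tool's axes at that moment; what a row does not reach only later rows make up. A row lasts 1/8 s, in which the tool goes at most 62.5 mm and 10.7 degrees, less where a joint would pass 70% of its speed; a pose out of reach is approached as far as the arm can. A call with a gripper value outside its range is refused whole. The fingers move at their own pace and stop on an object; "squeeze" is the grip in N (left out, the last holds). Time passes only in rows, so rows that repeat a pose let the fingers close. It gives the time, the measured TCP pose, the force, the opening and the grip force at its end, in the units of the state.
- ctrl.sense(): the state, without advancing time (a new reading comes with each control period).
- ctrl.capture(name): name is "scene" or "side" or "wrist"; returns a dict with "img" (384x512x3 uint8, red, green, blue), "fx", "fy", "cx", "cy" (pixels), "extrinsics" (4x4, takes a point from camera to world coordinates). Camera axes: x right, y down, z forward; pixel columns grow to the right and rows downward; lengths in mm; the calibration is good to about 2 mm. The wrist camera is an equidistant fisheye: a pixel r from the principal point sees the ray r / f radians off the axis. A picture is of the moment at which its call begins. There is no depth.
- ctrl.finish_job(): hands the job in; it is judged then, once.
The state is a dict: "time_s": time; "joints": joint angles; "dq": joint speeds; "tau": joint torques, N m; "eef_pos": TCP position; "ee_rot": TCP orientation; "force": force on the tool from outside, world axes, zero at the start; "wrist_torque": the same for the moment, N m; "grip_width": opening from 0.0 (shut) to 1.0 (fully open); "grip_force": force on a finger pad.
Only numpy, scipy, OpenCV 4.12 (cv2) and the standard library are available. Lean on these libraries where they do the work, as an engineer would, in place of code of your own. Each camera call takes 0.05 s, during which the arm holds its last target. There are 200 camera calls.

TASK

Load the wax mill's feeder: draw the sprung pusher back by its red grip and park the grip in the side notch, lay every blue wax bar from the three tins flat and crosswise in the track in front of the pusher, then bring the grip out of the notch so that the pusher closes up and packs the bars against the front stop. Also nest the emptied tins upright in size order, each fully down inside the next larger one, with the largest standing on the bench, and leave the yellow bottle and the amber jar where they are.

Things in the scene. Friction and masses are not known exactly. Their poses are not given: they have to be found in the camera images.
- feeder: Green feeder with open aluminium track, fixed to the bench. Origin at bench level on the track's centre line; +x along the track to the front stop, +y across it to the red grip's side, z up. Track floor z = 30 mm, side walls to z = 54 mm, inside y -33 to +33 mm. Green base x -125 to +135, y -45 to +97 mm; mill head x +130 to +230 mm (motor to +290), 90 mm high.
- front_stop (a point): Centre of the inner face of the dark front stop (10 mm thick, top at z = 60 mm), at feeder x = +115 mm, y = 0, z = 42 mm; axes as the feeder's.
- pusher_face (a point): Centre of the front face of the black pusher (60 mm wide, 16 mm thick, z 32 to 66 mm), at feeder x = +95 mm minus joint pusher, z = 42 mm; axes as the feeder's.
- notch (a point): Where the grip's stem stands when parked in the notch: feeder x = -103, y = +78, z = 43 mm. The notch (x -97 to -116 mm) is just behind the rear end of the gate plate, an aluminium strip beside the track (x -97 to +115, y +68 to +95 mm, top z = 52 mm); axes as the feeder's.
- pusher (a joint): How far the pusher is drawn back along the feeder's -x, 0 to 0.197 m. A spring pushes it forward (4.5 N at 0, 10.4 N fully back; damped: let go, it closes at 0.1 to 0.25 m/s). Empty it stands at 0; on n packed bars at about 0.024 n - 0.020 m.
- catch (a joint): Sideways slide of the red grip along feeder +y, 0 to 0.018 m; it stays where put (1 N friction). The gate plate keeps it under 0.003 until the pusher is drawn back 0.190 m or more; there it moves out to 0.018 into the notch, and let go, the gate plate holds the pusher at about 0.190. To free it: draw back a few mm, slide it to 0, let it go forward.
- grip (a point): Centre of the red grip, an upright block 24 x 24 mm, 34 mm high (z 75 to 109 mm), sides parallel to the feeder's axes, on a 12 mm stem; a steel cross arm (z 58 to 66 mm) joins it to the pusher. At feeder x = +87 mm minus joint pusher, y = +60 mm plus joint catch. Grasp it with the fingers in front of and behind it.
- tin_s_mid (a point): The smallest round steel tin, open on top, upright: straight wall, 100 mm outside diameter, 72 mm high, wall 3 mm, floor 3 mm thick, about 100 g. Point on its axis half-way up (36 mm above its underside), z up along the axis. Holds one bar at most at the start. Nested, each smaller tin stands 19 mm proud of the next; lift it by pinching the wall at the rim.
- tin_m_mid (a point): The middle round steel tin, open on top, upright: straight wall, 122 mm outside diameter, 56 mm high, wall 3 mm, floor 3 mm thick, about 120 g. Point on its axis half-way up (28 mm above its underside), z up along the axis. Holds one bar at most at the start. Nested, each smaller tin stands 19 mm proud of the next; lift it by pinching the wall at the rim.
- tin_l_mid (a point): The largest round steel tin, open on top, upright: straight wall, 144 mm outside diameter, 40 mm high, wall 3 mm, floor 3 mm thick, about 140 g. Point on its axis half-way up (20 mm above its underside), z up along the axis. Holds up to two bars, side by side about 25 mm apart at the start. Nested, each smaller tin stands 19 mm proud of the next; lift it by pinching the wall at the rim.
- bar1_mid (a point): Blue hard-wax bar, 24 x 60 x 24 mm, 40 g, long axis = its y; point at its centre. Starts lying in a tin; may be absent (None).
- bar2_mid (a point): Blue hard-wax bar, 24 x 60 x 24 mm, 40 g, long axis = its y; point at its centre. Starts lying in a tin; may be absent (None).
- bar3_mid (a point): Blue hard-wax bar, 24 x 60 x 24 mm, 40 g, long axis = its y; point at its centre. Starts lying in a tin; may be absent (None).
- bar4_mid (a point): Blue hard-wax bar, 24 x 60 x 24 mm, 40 g, long axis = its y; point at its centre. Starts lying in a tin; may be absent (None).
- glue: Bystander, to be left alone: small yellow bottle, 34 mm diameter, 85 mm high, origin under its centre.
- jar: Bystander, to be left alone: amber jar, 48 mm diameter, 60 mm high, origin under its centre.
Mind the look-alikes: they are no part of the job. Leave any green or turquoise look-alike of the part that bears bar3_mid alone.

How it is judged (in metres and radians):
On the way, in this order (a step that is already met when the one before it is completed fails the run):
1. the pusher is drawn back and its grip parked in the side notch (value of joint pusher above 0.182 m and value of joint catch above 0.01 m), for 0.2 s.
2. every bar lies flat and crosswise in the track, in front of the pusher (x of bar1_mid in the frame of feeder between -0.092 and 0.108 m and y of bar1_mid in the frame of feeder between -0.014 and 0.014 m and z of bar1_mid in the frame of feeder between 0.036 and 0.047 m and angle between the y axis of each of bar1_mid, bar2_mid, bar3_mid, bar4_mid and the y axis of feeder, either way round below 0.15 rad and x of bar2_mid in the frame of feeder between -0.092 and 0.108 m and y of bar2_mid in the frame of feeder between -0.014 and 0.014 m and z of bar2_mid in the frame of feeder between 0.036 and 0.047 m and x of bar3_mid in the frame of feeder between -0.092 and 0.108 m and y of bar3_mid in the frame of feeder between -0.014 and 0.014 m and z of bar3_mid in the frame of feeder between 0.036 and 0.047 m and x of bar4_mid in the frame of feeder between -0.092 and 0.108 m and y of bar4_mid in the frame of feeder between -0.014 and 0.014 m and z of bar4_mid in the frame of feeder between 0.036 and 0.047 m and x of each of bar1_mid, bar2_mid, bar3_mid, bar4_mid in the frame of pusher_face above 0.007 m), for 0.2 s.
3. the grip is out of the notch and the pusher has packed the bars against the front stop (x of any of bar1_mid, bar2_mid, bar3_mid, bar4_mid in the frame of pusher_face below 0.017 m and x of any of bar1_mid, bar2_mid, bar3_mid, bar4_mid in the frame of front_stop above -0.017 m and x of each of bar1_mid, bar2_mid, bar3_mid, bar4_mid in the frame of pusher_face above 0.007 m and value of joint catch below 0.005 m), for 0.2 s.
At the end, for the whole second after the job is handed in: Bars crosswise (0.15 rad, 14 mm) on the track floor (6 mm); catch under 5 mm; last bar within 5 mm of the pusher, first within 5 mm of the stop; tins nested small in middle in largest, down (4 mm), concentric (13 mm), upright (0.08 rad), at rest, largest on the bench (all of step 3 and x of bar1_mid in the frame of feeder between -0.092 and 0.108 m and y of bar1_mid in the frame of feeder between -0.014 and 0.014 m and z of bar1_mid in the frame of feeder between 0.036 and 0.047 m and angle between the y axis of each of bar1_mid, bar2_mid, bar3_mid, bar4_mid and the y axis of feeder, either way round below 0.15 rad and x of bar2_mid in the frame of feeder between -0.092 and 0.108 m and y of bar2_mid in the frame of feeder between -0.014 and 0.014 m and z of bar2_mid in the frame of feeder between 0.036 and 0.047 m and x of bar3_mid in the frame of feeder between -0.092 and 0.108 m and y of bar3_mid in the frame of feeder between -0.014 and 0.014 m and z of bar3_mid in the frame of feeder between 0.036 and 0.047 m and x of bar4_mid in the frame of feeder between -0.092 and 0.108 m and y of bar4_mid in the frame of feeder between -0.014 and 0.014 m and z of bar4_mid in the frame of feeder between 0.036 and 0.047 m and horizontal distance between tin_s_mid and tin_m_mid below 0.013 m and z of tin_s_mid in the frame of tin_m_mid between 0.007 and 0.015 m and horizontal distance between tin_m_mid and tin_l_mid below 0.013 m and z of tin_m_mid in the frame of tin_l_mid between 0.007 and 0.015 m and angle between each of tin_s_mid, tin_m_mid, tin_l_mid's own z axis and vertical below 0.08 rad and height (world z) of tin_l_mid below 0.026 m and linear speed of each of tin_s, tin_m, tin_l below 0.02 m/s); the robot touches nothing.
It fails at once if the bottle or the jar is moved more than 6 cm (distance of any of glue, jar from where it was at the start of the episode above 0.06 m).
Of bar1, bar2, bar3, bar4 only 2 to 4 are there at a start; the rules pass over those that are not, and their reading is None.
At some moment in a run one of tin_s, tin_m, tin_l may be knocked a few centimetres aside while the robot is not near it.
It also fails if it takes over 210 s, if anything falls off the work surface, if the arm or the gripper's body presses on something with over 40 N, if the wrist force passes 120 N, or if a joint passes its speed limit or range.

## Working session

There is one attempt and no reset: what is moved stays moved. The work goes in short steps, Python scripts to look and compute and a tool call to move; the robot and the scene stay as the last step left them, time stands still between calls to the robot, and variables do not carry over. Pictures are saved under pics/ and viewed, at most 17 in all, crops included, and the job is handed in when it is done.

Besides the shell and the picture viewer there is one more tool, called after "Call:" by a JSON object that holds its "fn" and its "kwargs", one argument or row to a line. step_arm: Moves the arm, as the interface text tells. Its arguments: {"type":"object","properties":{"increments":{"type":"array"},"squeeze":{"type":"number"}},"required":["increments"]}

```bash
mkdir -p pics; ls; python3 - <<'E'
from rig import ctrl
import cv2,numpy as np
print(ctrl.sense())
for n in("scene","side"):
    c=ctrl.capture(n); cv2.imwrite(f"pics/{n}0.png",c["img"][:,:,::-1]); print(n,c["fx"],c["fy"],c["cx"],c["cy"],np.round(c["extrinsics"],3).tolist())
a=cv2.imread("pics/scene0.png");b=cv2.imread("pics/side0.png")
cv2.imwrite("pics/s0.png",cv2.resize(a,(800,600),interpolation=cv2.INTER_CUBIC))
cv2.imwrite("pics/d0.png",cv2.resize(b,(800,600),interpolation=cv2.INTER_CUBIC))
E
```

```text
pics
{'time_s': 0.0, 'joints': array([ 1.07258352e+00,  3.13402144e-01,  1.49848541e+00,  4.20720513e-05,
        1.33097840e+00, -2.23368877e-01]), 'dq': array([ 0.00348109,  0.0006529 , -0.00129837, -0.0007185 ,  0.00023371,
        0.00057006]), 'tau': array([-1.68190341e-03, -4.12250876e+01, -2.59744209e+01, -3.12065185e-04,
        4.05482599e-03,  1.61137058e-05]), 'eef_pos': array([142.33717391, 505.05723459, 230.74136993]), 'ee_rot': array([-2.43861809e-04,  1.36994777e-01,  9.90571565e-01, -5.88448359e-04]), 'force': array([0.1240237, 0.8254599, 0.0128345]), 'wrist_torque': array([-0.00475003, -0.02425258,  0.00405423]), 'grip_force': 0.0, 'grip_width': 1.0010546783646235}
scene 378.6466827423826 378.6466827423826 256.5894746014917 192.74218622131576 [[0.725, 0.581, -0.369, 875.076], [0.689, -0.615, 0.384, -434.981], [-0.004, -0.533, -0.846, 956.02], [0.0, 0.0, 0.0, 1.0]]
side 363.7384290579079 363.7384290579079 252.23027302445516 194.18113015074027 [[0.817, -0.377, 0.437, 99.545], [-0.577, -0.536, 0.617, -530.362], [0.002, -0.756, -0.655, 654.245], [0.0, 0.0, 0.0, 1.0]]
```

View pics/s0.png

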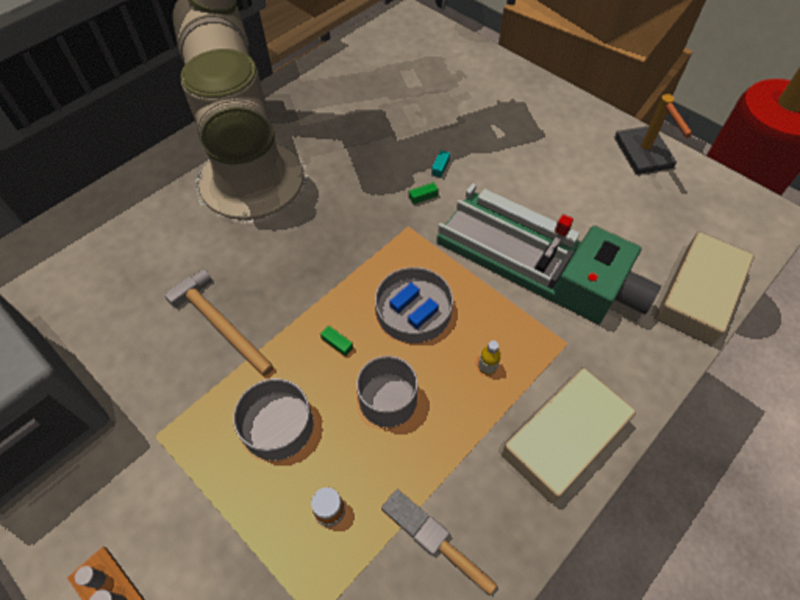

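View pics/d0.png

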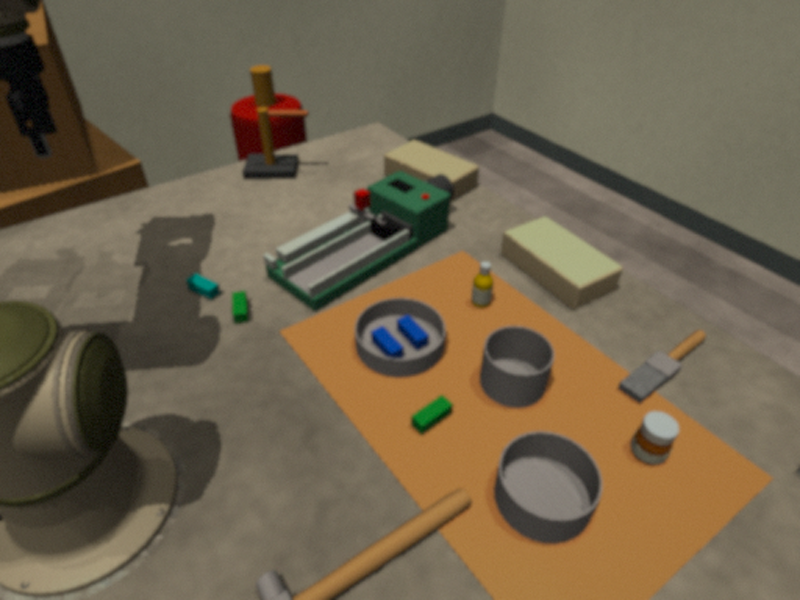

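The scene view shows the large tin with two blue bars (800-px picture: 404,298 and 423,313). The small tin (388,390) and middle tin (274,418) are empty. The feeder is at (540,250) with the red grip at (565,225), the bottle at (490,357) and the jar at (327,505). Green and turquoise look-alikes are at (337,340), (424,193) and (441,163). I'm not touching those, since only the blue ones match.

```bash
cat > h.py <<'E'
import cv2,numpy as np
from scipy.optimize import least_squares
K={"scene":(378.647,256.589,192.742),"side":(363.738,252.230,194.181)}
def ray(c,u,v):
    T=np.array(c["extrinsics"]);d=np.array([(u-c["cx"])/c["fx"],(v-c["cy"])/c["fy"],1.]);return T[:3,3],T[:3,:3]@d
def onz(c,u,v,z):
    o,d=ray(c,u,v);return o+d*(z-o[2])/d[2]
def tri(c1,p1,c2,p2):
    A=np.zeros((3,3));b=np.zeros(3);r=[ray(c1,*p1),ray(c2,*p2)]
    for o,d in r:
        d=d/np.linalg.norm(d);P=np.eye(3)-np.outer(d,d);A+=P;b+=P@o
    x=np.linalg.solve(A,b);res=[np.linalg.norm(np.cross(x-o,d/np.linalg.norm(d))) for o,d in r];return x,res
def proj(c,X):
    T=np.linalg.inv(np.array(c["extrinsics"]));p=T[:3,:3]@np.asarray(X)+T[:3,3];return p[0]/p[2]*c["fx"]+c["cx"],p[1]/p[2]*c["fy"]+c["cy"]
def blobs(m,amin=15):
    n,l,s,ce=cv2.connectedComponentsWithStats(m.astype(np.uint8));return [(int(s[i,4]),tuple(np.round(ce[i],2)),l==i) for i in range(1,n) if s[i,4]>=amin]
def hsv(c): return cv2.cvtColor(c["img"],cv2.COLOR_RGB2HSV).astype(int)
def bluem(c):
    h=hsv(c);return (h[...,0]>100)&(h[...,0]<130)&(h[...,1]>130)&(h[...,2]>40)
def redm(c):
    h=hsv(c);return ((h[...,0]<6)|(h[...,0]>174))&(h[...,1]>170)&(h[...,2]>60)
def tinfit(c,cx,cy,R,H):
    """far-side silhouette of tin near world (cx,cy) = rim outer circle at z=H"""
    h=hsv(c);m=((h[...,1]<80)).astype(np.uint8);u,v=proj(c,(cx,cy,H/2))
    n,l=cv2.connectedComponents(m);i=np.bincount(l[int(v)-4:int(v)+5,int(u)-4:int(u)+5].ravel(),minlength=n);i[0]=0
    m=(l==i.argmax()).astype(np.uint8);k=max(cv2.findContours(m,cv2.RETR_EXTERNAL,cv2.CHAIN_APPROX_NONE)[0],key=len)[:,0]
    P=np.array([onz(c,a,b,H)[:2] for a,b in k]);o=np.array(c["extrinsics"])[:2,3];q=np.array([cx,cy],float)
    for _ in range(6):
        w=(q-o)/np.linalg.norm(q-o);s=P[((P-q)@w>5)&(abs(np.linalg.norm(P-q,axis=1)-R)<15)]
        q=least_squares(lambda q:np.linalg.norm(s-q,axis=1)-R,q,loss="soft_l1").x
    return q,len(s),np.abs(np.linalg.norm(s-q,axis=1)-R).mean()
E
python3 - <<'E'
from rig import ctrl
from h import *
S=ctrl.capture("scene");D=ctrl.capture("side")
f=.64
for nm,c,t in(("scene",S,[("s",388,365,50,72),("m",274,392,61,56),("l",413,295,72,40)]),("side",D,[("s",517,345,50,72),("m",550,465,61,56),("l",400,325,72,40)])):
    print(nm,"red",[b[:2] for b in blobs(redm(c),8)])
    for b in blobs(bluem(c)):
        p=onz(c,*b[1],22); print("blue",b[:2],p.round(1))
    for n,u,v,R,H in t:
        p=onz(c,u*f,v*f,H);print(n,p.round(),tinfit(c,p[0],p[1],R,H))
for n,u,v,z in(("glue",488,372,0),("jar",327,520,0)): print(n,onz(S,u*f,v*f,z).round())
a=S["img"][115:210,275:430,::-1];b=D["img"][105:200,165:300,::-1]
cv2.imwrite("pics/f0.png",np.vstack([cv2.resize(a,(484,297),interpolation=3),cv2.resize(b,(484,297),interpolation=3)]) if 0 else cv2.resize(a,(775,475),interpolation=3))
cv2.imwrite("pics/f1.png",cv2.resize(b,(675,475),interpolation=3))
E
```

```text
scene red [(1466, (np.float64(485.49), np.float64(75.14))), (69, (np.float64(361.06), np.float64(142.64))), (21, (np.float64(379.0), np.float64(177.0)))]
blue (182, (np.float64(258.59), np.float64(189.93))) [465.   -0.5  22. ]
blue (187, (np.float64(270.35), np.float64(200.03))) [513.3  -2.3  22. ]
s [ 560. -139.   72.] (array([ 559.63610027, -139.29585558]), 0, np.float64(nan))
m [ 452. -298.   56.] (array([ 476.96885918, -324.62160627]), 63, np.float64(0.7132831884606889))
l [482.   5.  40.] (array([489.05339522,  -1.49926729]), 61, np.float64(0.9678629196022641))
side red [(528, (np.float64(157.18), np.float64(80.63))), (135, (np.float64(182.45), np.float64(65.3))), (64, (np.float64(177.88), np.float64(77.3))), (67, (np.float64(230.73), np.float64(126.24)))]
blue (223, (np.float64(263.64), np.float64(211.67))) [506.   -6.4  22. ]
blue (208, (np.float64(247.22), np.float64(218.93))) [457.6  -3.9  22. ]
s [ 580. -159.   72.] (array([ 571.79478906, -168.15409233]), 50, np.float64(1.2356911676535005))
m [ 481. -320.   56.] (array([ 469.26223437, -327.8969655 ]), 82, np.float64(0.9214280043022219))
l [487.   0.  40.] (array([480.86257308,  -7.36324129]), 65, np.float64(1.4052756612997384))
glue [672.  -3.   0.]
jar [ 651. -371.    0.]h.py:31: RuntimeWarning: Mean of empty slice.
  return q,len(s),np.abs(np.linalg.norm(s-q,axis=1)-R).mean()
  ret = ret.dtype.type(ret / rcount)
```

View pics/f0.png

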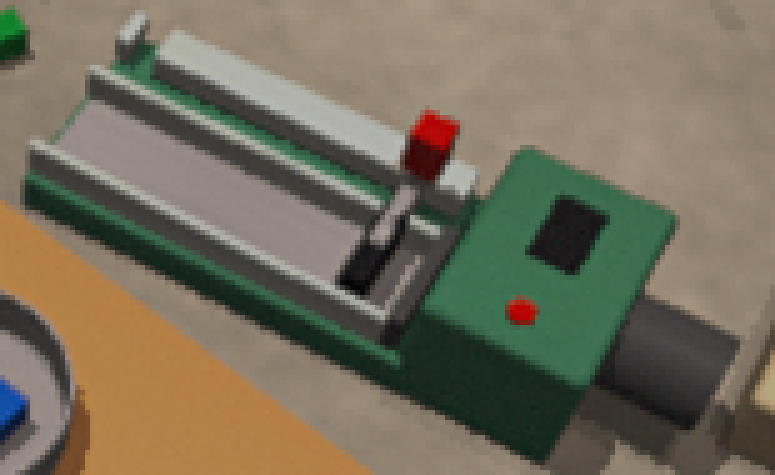

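View pics/f1.png

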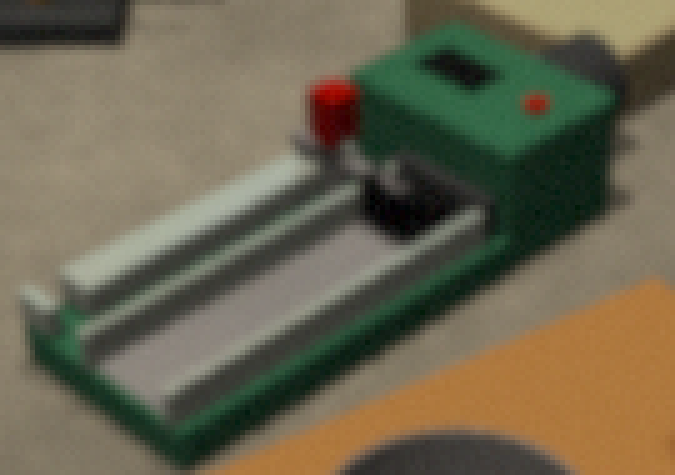

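The crops show the pusher fully forward (grip at scene crop 433,145) and the notch finger at (132,35). I'll triangulate the feeder corners from both crops.

```bash
python3 - <<'E'
from rig import ctrl
from h import *
S=ctrl.capture("scene");D=ctrl.capture("side")
s=lambda u,v:(275+u/5-.4,115+v/5-.4); d=lambda u,v:(165+u/5-.4,105+v/5-.4)
P={"130+":((525,148),(355,78)),"230+":((678,220),(455,22)),"230-":((585,385),(615,95)),"130-":((430,308),(508,160)),
"w-r":((32,140),(165,400)),"w-f":((390,312),(483,212)),"w+r":((92,68),(80,330)),"w+f":((440,230),(360,185))}
X={}
for k,(a,b) in P.items():
    x,r=tri(S,s(*a),D,d(*b));X[k]=x;z=90 if k[0] in"12" else 54;print(k,x.round(1),np.round(r,1),onz(S,*s(*a),z).round(1),onz(D,*d(*b),z).round(1))
g=tri(S,(361.06,142.64),D,(165+332/5-.4,105+112/5-.4));print("grip",g[0].round(1),np.round(g[1],1))
for a,b in(("130+","230+"),("130-","230-"),("w-r","w-f"),("w+r","w+f")):
    v=X[b]-X[a];print(a,b,np.degrees(np.arctan2(v[1],v[0])),np.linalg.norm(v))
for a,b in(("130-","130+"),("230-","230+")):
    v=X[b]-X[a];print(a,b,np.degrees(np.arctan2(v[1],v[0]))-90,np.linalg.norm(v))
bl=[tri(S,(258.59,189.93),D,(247.22,218.93)),tri(S,(270.35,200.03),D,(263.64,211.67))];print(bl)
print([onz(S,x*.64,y*.64,90) for x,y in [(388,357)]])
E
```

```text
130+ [642.9 330.6  83.1] [2.5 2.5] [643.5 327.6  90. ] [635.6 316.1  90. ]
230+ [735.6 349.1  83.5] [0.2 0.2] [736.8 342.9  90. ] [728.5 339.4  90. ]
230- [759.3 213.8  85.6] [0.4 0.4] [759.8 211.   90. ] [754.1 207.5  90. ]
130- [667.4 201.8  78.9] [1.3 1.3] [669.5 195.2  90. ] [656.1 185.7  90. ]
w-r [409.  158.4  47.7] [2.6 2.6] [410.6 157.2  54. ] [405.8 147.5  54. ]
w-f [647.  200.5  52.5] [3.3 3.3] [645.8 203.3  54. ] [644.9 193.9  54. ]
w+r [398.  228.8  52.2] [0.4 0.4] [399.2 227.   54. ] [397.1 227.1  54. ]
w+f [624.4 295.1  26.2] [1.2 1.2] [632.4 271.9  54. ] [601.4 260.3  54. ]
grip [601.8 292.2  90.6] [2. 2.]
130+ 230+ 11.261926041442688 94.56315153917146
130- 230- 7.4278516301008235 92.90984733925909
w-r w-f 10.022983973887163 241.66810365228963
w+r w+f 16.323630531263007 237.3413305351463
130- 130+ 10.785952299841469 131.16397274911088
230- 230+ 9.92906895374955 137.34153164880593
[(array([461.8297704 ,   2.72006099,  14.46899981]), [np.float64(0.2939098797717856), np.float64(0.29390987977164956)]), (array([5.10757476e+02, 4.33936276e-01, 1.46624327e+01]), [np.float64(0.6294388139931917), np.float64(0.6294388139931784)])]
[array([ 555.98190939, -134.95663838,   90.        ])]
```

```bash
cat >> h.py <<'E'
FO=np.array([526.3,216.8]);FY=10.0
def feed(x,y,z=0):
    a=np.radians(FY);return np.array([FO[0]+x*np.cos(a)-y*np.sin(a),FO[1]+x*np.sin(a)+y*np.cos(a),z])
def tool():
    from rig import ctrl
    from scipy.spatial.transform import Rotation as Ro
    s=ctrl.sense();q=np.array(s["ee_rot"]);return s,np.array(s["eef_pos"]),Ro.from_quat(q[[1,2,3,0]]).as_matrix()
def go(X,psi=None):
    """shift (cm, tool axes) and turn about tool z (deg) to world TCP X with tool y at world angle psi"""
    s,p,R=tool();d=R.T@(np.asarray(X)-p)/10;now=np.degrees(np.arctan2(R[1,1],R[0,1]))
    t=0 if psi is None else -((psi-now+90)%180-90)
    print("shift",d.round(2),"turn",round(t,1),"j6",s["joints"][5].round(2),"j1",s["joints"][0].round(2),"tcp",p.round(1),"yaw",now.round(1),"tilt",np.degrees(np.arccos(-R[2,2])).round(2),"F",s["force"].round(1),"t",round(s["time_s"],1))
E
python3 - <<'E'
from h import *
X=feed(87,60,170);print(X);go(X,10)
E
```

```text
[601.55938385 290.99585664 170.        ]
shift [-50.    -8.16   6.11] turn 64.3 j6 -0.22 j1 1.07 tcp [142.4 505.2 231.1] yaw 74.3 tilt 0.02 F [-0.4  0.5 -0.8] t 0.3
```

Call:
{"fn": "step_arm", "kwargs": {
  "increments": [
    [[-6,-1,0.7],[0,0,8],45],
    [[-12,-2,1.4],[0,0,17],45],
    [[-18,-3,2.1],[0,0,26],45],
    [[-24,-4,2.8],[0,0,35],45],
    [[-30,-5,3.5],[0,0,44],45],
    [[-36,-6,4.2],[0,0,53],45],
    [[-42,-7,5],[0,0,60],45],
    [[-47,-7.7,5.7],[0,0,64.3],45]
  ],
  "squeeze": 40
}}

```text
time_s: 1.3
eef_pos: [575.8, 302.2, 173.7]
ee_rot: [-0.0, 0.645, 0.765, -0.0]
force: [0.1, 0.5, 0.5]
grip_width: 0.449
grip_force: 0.0
```

```bash
python3 - <<'E'
from h import *
go(feed(87,60,170),10)
E
```

```text
shift [-1.54  2.35  0.37] turn -0.3 j6 0.13 j1 0.3 tcp [575.8 302.2 173.7] yaw 9.7 tilt 0.02 F [0.1 0.5 0.5] t 1.3
```

Call:
{"fn": "step_arm", "kwargs": {
  "increments": [
    [[-1.5,2.3,0.4],[0,0,0],45],
    [[-1.5,2.3,0.4],[0,0,0],45],
    [[-1.5,2.3,0.4],[0,0,0],45]
  ]
}}

```text
time_s: 1.68
eef_pos: [598.5, 293.4, 170.4]
ee_rot: [-0.0, 0.643, 0.766, -0.0]
force: [-0.2, -0.2, 0.9]
grip_width: 0.456
grip_force: 0.0
```

```bash
cat >> h.py <<'E'
def onzw(c,u,v,z):
    """wrist fisheye pixel -> world on plane z"""
    T=np.array(c["extrinsics"]);x,y=u-c["cx"],v-c["cy"];r=np.hypot(x,y)+1e-9;t=r/c["fx"]
    d=T[:3,:3]@np.array([x/r*np.sin(t),y/r*np.sin(t),np.cos(t)]);return T[:3,3]+d*(z-T[2,3])/d[2]
E
python3 - <<'E'
from h import *
from rig import ctrl
go(feed(87,60,170),10)
W=ctrl.capture("wrist");cv2.imwrite("pics/w1.png",W["img"][:,:,::-1]);print(W["fx"],W["cx"],W["cy"],np.round(W["extrinsics"],3).tolist())
for b in blobs(redm(W),30):
    print(b[:2],[onzw(W,*b[1],z).round(1) for z in(109,100,90)])
E
```

```text
shift [-0.29  0.26  0.04] turn -0.0 j6 0.11 j1 0.28 tcp [598.5 293.4 170.4] yaw 10.0 tilt 0.02 F [-0.2 -0.2  0.9] t 1.7
297.3186396354542 246.09313242943213 190.1371093791755 [[0.985, 0.168, 0.048, 587.68], [0.174, -0.948, -0.266, 362.334], [0.001, 0.27, -0.963, 311.825], [0.0, 0.0, 0.0, 1.0]]
(1180, (np.float64(248.92), np.float64(208.29))) [array([602.1, 293.2, 109. ]), array([602.7, 290.1, 100. ]), array([603.5, 286.7,  90. ])]
```

View pics/w1.png

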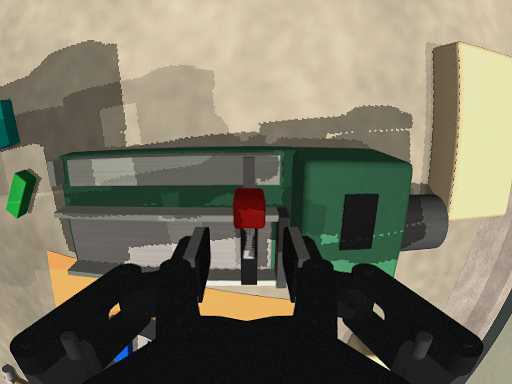

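The wrist view shows the grip between the fingers, at pixel (249,208), which casts to (602,291) at grip height. That agrees with the estimate. I'll descend, close, and check.

Call:
{"fn": "step_arm", "kwargs": {
  "increments": [
    [[-0.3,0.3,3.2],[0,0,0],45],
    [[-0.3,0.3,6.4],[0,0,0],45],
    [[-0.3,0.3,9.6],[0,0,0],45],
    [[-0.3,0.3,9.6],[0,0,0],45],
    [[-0.3,0.3,9.6],[0,0,0],10],
    [[-0.3,0.3,9.6],[0,0,0],10],
    [[-0.3,0.3,9.6],[0,0,0],10],
    [[-0.3,0.3,9.6],[0,0,0],10]
  ]
}}

```text
time_s: 2.72
eef_pos: [601.6, 290.9, 76.1]
ee_rot: [-0.001, 0.643, 0.766, -0.001]
force: [-9.7, -1.3, 1.1]
grip_width: 0.275
grip_force: 41.7
```

```bash
python3 - <<'E'
from h import *
go(feed(87-197,60,74),10)
E
```

```text
shift [ 1.00e-02 -1.97e+01  2.40e-01] turn 0.0 j6 0.1 j1 0.28 tcp [601.6 290.9  76.1] yaw 10.0 tilt 0.08 F [-9.7 -1.3  1.1] t 2.7
```

Call:
{"fn": "step_arm", "kwargs": {
  "increments": [
    [[0,-2.5,0],[0,0,0],10],
    [[0,-5,0],[0,0,0],10],
    [[0,-7.5,0],[0,0,0],10],
    [[0,-10,0],[0,0,0],10],
    [[0,-12.5,0],[0,0,0],10],
    [[0,-15,0],[0,0,0],10],
    [[0,-17,0],[0,0,0],10],
    [[0,-18.5,0],[0,0,0],10]
  ],
  "squeeze": 70
}}

```text
time_s: 3.72
eef_pos: [423.2, 259.0, 76.3]
ee_rot: [0.003, 0.643, 0.766, 0.004]
force: [14.2, 1.9, -12.2]
grip_width: 0.269
grip_force: 69.9
```

```bash
python3 - <<'E'
from h import *
go(feed(87-196,60,76),10);go(feed(87-194,78,76),10)
E
```

```text
shift [ 0.05 -1.48  0.02] turn -0.0 j6 0.14 j1 0.31 tcp [423.2 259.   76.3] yaw 10.0 tilt 0.57 F [ 14.2   1.9 -12.2] t 3.7
shift [ 1.85 -1.28  0.02] turn -0.0 j6 0.14 j1 0.31 tcp [423.2 259.   76.3] yaw 10.0 tilt 0.57 F [ 14.2   1.9 -12.2] t 3.7
```

Call:
{"fn": "step_arm", "kwargs": {
  "increments": [
    [[0,-0.8,0],[0,0,0],10],
    [[0,-1.3,0],[0,0,0],10],
    [[0,-1.35,0],[0,0,0],10],
    [[0.5,-1.35,0],[0,0,0],10],
    [[1.2,-1.35,0],[0,0,0],10],
    [[1.8,-1.35,0],[0,0,0],10],
    [[1.85,-1.35,0],[0,0,0],10]
  ]
}}

```text
time_s: 4.6
eef_pos: [406.8, 274.4, 76.2]
ee_rot: [0.003, 0.643, 0.766, 0.003]
force: [12.3, -5.9, -7.6]
grip_width: 0.269
grip_force: 70.6
```

```bash
python3 - <<'E'
from h import *
go(feed(87-190,78,76),10)
E
```

```text
shift [0.05 0.47 0.03] turn 0.0 j6 0.18 j1 0.36 tcp [406.8 274.4  76.2] yaw 10.0 tilt 0.46 F [12.3 -5.9 -7.6] t 4.6
```

Call:
{"fn": "step_arm", "kwargs": {
  "increments": [
    [[0,0.3,0],[0,0,0],10],
    [[0,0.5,0],[0,0,0],10],
    [[0,0.5,0],[0,0,0],45],
    [[0,0.5,0],[0,0,0],45],
    [[0,0.5,-3],[0,0,0],45],
    [[0,0.5,-8],[0,0,0],45],
    [[0,0.5,-12],[0,0,0],45]
  ]
}}

```text
time_s: 5.48
eef_pos: [408.8, 275.5, 196.8]
ee_rot: [0.0, 0.643, 0.766, 0.001]
force: [-0.1, 0.7, -0.5]
grip_width: 0.451
grip_force: 0.0
```

```bash
python3 - <<'E'
from h import *
from rig import ctrl
W=ctrl.capture("wrist")
a=np.radians(-FY);
for b in blobs(redm(W),30):
    p=onzw(W,*b[1],101);q=p[:2]-FO;print(b[:2],p.round(1),"feeder",(q[0]*np.cos(a)-q[1]*np.sin(a)).round(1),(q[0]*np.sin(a)+q[1]*np.cos(a)).round(1))
go([483,-1,230],90)
E
```

```text
(855, (np.float64(248.41), np.float64(198.39))) [413.1 272.2 101. ] feeder -101.9 74.2
(75, (np.float64(476.0), np.float64(269.0))) [699.  229.8 101. ] feeder 172.4 -17.2
shift [-28.55   2.36  -2.88] turn -80.0 j6 0.18 j1 0.35 tcp [410.6 276.2 201.6] yaw 10.0 tilt 0.56 F [1.4 0.2 6. ] t 5.5
```

Call:
{"fn": "step_arm", "kwargs": {
  "increments": [
    [[-5.5,0.4,0],[0,0,0],50],
    [[-11,0.8,0],[0,0,0],50],
    [[-16.5,1.2,0],[0,0,0],50],
    [[-22,1.8,0],[0,0,0],50],
    [[-27,2.3,0],[0,0,0],50],
    [[-28.5,2.4,0],[0,0,0],50],
    [[-28.5,2.4,0],[0,0,0],50]
  ]
}}

```text
time_s: 6.4
eef_pos: [481.7, -1.4, 194.4]
ee_rot: [-0.0, 0.643, 0.765, 0.0]
force: [0.2, -0.4, 0.3]
grip_width: 0.499
grip_force: 0.0
```

```bash
python3 - <<'E'
from h import *
from rig import ctrl
W=ctrl.capture("wrist");cv2.imwrite("pics/w2.png",W["img"][:,:,::-1])
for b in blobs(bluem(W),60):
    k=max(cv2.findContours(b[2].astype(np.uint8),cv2.RETR_EXTERNAL,cv2.CHAIN_APPROX_NONE)[0],key=len)[:,0]
    P=np.array([onzw(W,x,y,27)[:2] for x,y in k],np.float32);r=cv2.minAreaRect(P)
    print(b[:2],r,cv2.boxPoints(r).round().tolist())
go([483,-1,200],10)
E
```

```text
(1210, (np.float64(228.38), np.float64(166.81))) ((463.2864685058594, 3.5514583587646484), (60.70795822143555, 23.19631576538086), 89.26012420654297) [[451.0, -27.0], [474.0, -27.0], [475.0, 34.0], [452.0, 34.0]]
(1254, (np.float64(272.19), np.float64(175.58))) ((510.9767150878906, 2.1872901916503906), (60.817955017089844, 24.82074737548828), 88.11038970947266) [[498.0, -28.0], [522.0, -29.0], [524.0, 32.0], [500.0, 33.0]]
shift [-0.07  0.14 -0.56] turn -0.0 j6 -0.42 j1 -0.25 tcp [481.5  -0.6 194.4] yaw 10.0 tilt 0.02 F [ 0.6 -0.8  0.5] t 6.5
```

View pics/w2.png

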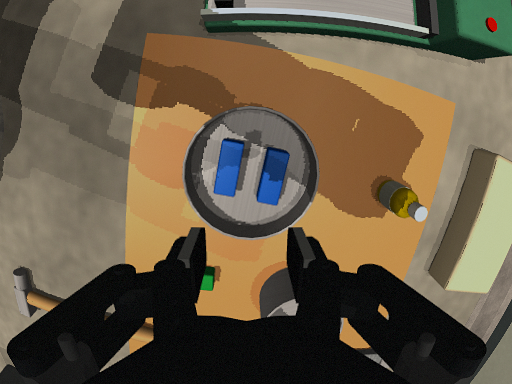

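The wrist view shows exactly two blue bars in the large tin, at pixels (228,167) and (272,176). Both measure about 60×24 mm, as described. I'll take the right one first, at (511, 2.2).

```bash
python3 - <<'E'
from h import *
go([511,2.2,7],-2)
E
```

```text
shift [-0.25  2.95 18.74] turn 12.0 j6 -0.42 j1 -0.25 tcp [481.5  -0.6 194.4] yaw 10.0 tilt 0.02 F [ 0.6 -0.8  0.5] t 6.5
```

Call:
{"fn": "step_arm", "kwargs": {
  "increments": [
    [[-0.3,2.9,4],[0,0,8],40],
    [[-0.3,2.9,9],[0,0,12],40],
    [[-0.3,2.9,13],[0,0,12],40],
    [[-0.3,2.9,15],[0,0,12],40],
    [[-0.3,2.9,15],[0,0,12],40]
  ],
  "squeeze": 30
}}

```text
time_s: 7.08
eef_pos: [509.9, 2.3, 43.5]
ee_rot: [-0.001, 0.719, 0.695, -0.001]
force: [-0.4, -0.4, 0.4]
grip_width: 0.401
grip_force: 0.0
```

```bash
python3 - <<'E'
from h import *
go([511,2.2,7],-2)
E
```

```text
shift [-0.01  0.12  3.65] turn 0.1 j6 -0.19 j1 -0.23 tcp [509.9   2.3  43.5] yaw -1.9 tilt 0.16 F [-0.4 -0.4  0.4] t 7.1
```

Call:
{"fn": "step_arm", "kwargs": {
  "increments": [
    [[0,0.1,1.8],[0,0,0],40],
    [[0,0.1,3.2],[0,0,0],40],
    [[0,0.1,3.5],[0,0,0],40],
    [[0,0.1,3.5],[0,0,0],40],
    [[0,0.1,3.5],[0,0,0],5],
    [[0,0.1,3.5],[0,0,0],5],
    [[0,0.1,3.5],[0,0,0],5],
    [[0,0.1,3.5],[0,0,0],5]
  ]
}}

```text
time_s: 8.07
eef_pos: [512.3, 0.6, 10.0]
ee_rot: [0.001, 0.72, 0.694, 0.0]
force: [-0.1, 1.4, 5.4]
grip_width: 0.277
grip_force: 30.8
```

```bash
python3 - <<'E'
from h import *
go([511,2.2,100],-2);go(feed(70,0,100),10)
E
```

```text
shift [ 0.15 -0.13 -9.  ] turn -0.0 j6 -0.19 j1 -0.23 tcp [512.3   0.6  10. ] yaw -2.0 tilt 0.07 F [-0.1  1.4  5.4] t 8.1
shift [23.12  7.48 -9.  ] turn -12.0 j6 -0.19 j1 -0.23 tcp [512.3   0.6  10. ] yaw -2.0 tilt 0.07 F [-0.1  1.4  5.4] t 8.1
```

Call:
{"fn": "step_arm", "kwargs": {
  "increments": [
    [[0,0,-5],[0,0,0],5],
    [[0,0,-10],[0,0,0],5],
    [[5,1.8,-10.5],[0,0,-3],5],
    [[10,3.5,-10.5],[0,0,-7],5],
    [[15,5,-10.5],[0,0,-12],5],
    [[20,6.7,-10.5],[0,0,-12],5],
    [[22.9,7.5,-10],[0,0,-12],5],
    [[22.9,7.5,-10],[0,0,-12],5]
  ]
}}

```text
time_s: 9.07
eef_pos: [594.6, 228.4, 108.4]
ee_rot: [-0.0, 0.642, 0.767, -0.0]
force: [0.0, -0.1, 0.5]
grip_width: 0.273
grip_force: 30.0
```

```bash
python3 - <<'E'
from h import *
go(feed(70,-1.5,38),10)
from rig import ctrl
s=ctrl.sense();print(s["grip_width"],s["grip_force"])
E
```

```text
shift [-0.11  0.08  7.04] turn 0.1 j6 0.01 j1 0.18 tcp [594.6 228.4 108.4] yaw 10.1 tilt 0.07 F [ 0.  -0.1  0.5] t 9.1
0.2725155594791298 30.00559151172638
```

```bash
python3 - <<'E'
from h import *
from rig import ctrl
W=ctrl.capture("wrist");im=W["img"][:,:,::-1]
cv2.imwrite("pics/w3.png",cv2.resize(im[90:330,130:390],(780,720//1*1),interpolation=3)[:600])
np.savez("w3.npz",**{k:W[k] for k in W})
E
```

```text
(no output)
```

View pics/w3.png

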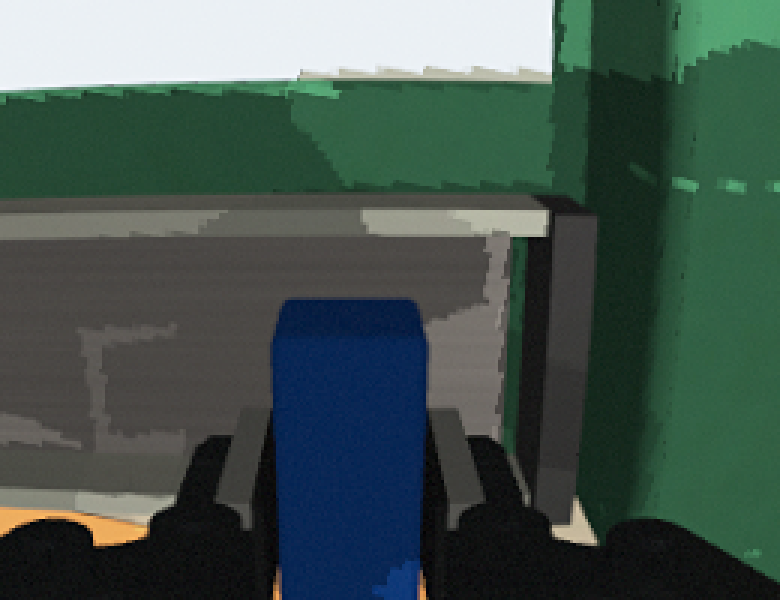

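```bash
python3 - <<'E'
from h import *
W=np.load("w3.npz")
a=np.radians(-FY)
def f(u,v,z):
    p=onzw(W,130+u/3-.33,90+v/3-.33,z);q=p[:2]-FO;return p.round(1),np.round([q[0]*np.cos(a)-q[1]*np.sin(a),q[0]*np.sin(a)+q[1]*np.cos(a)],1)
for n,u,v,z in(("+y wall in",100,238,54),("+y wall in",480,236,54),("-y wall in",30,486,54),("-y wall in",130,492,54),("stop",552,215,60),("stop",543,500,60),("bar+yL",275,340,125),("bar+yR",425,340,125),("gate in",100,90,52),("gate in",500,80,52)): print(n,*f(u,v,z))
E
```

```text
+y wall in [534.3 248.   54. ] [13.3 29.4]
+y wall in [619.7 263.5  54. ] [100.1  29.7]
-y wall in [521. 180.  54.] [-11.6 -35.3]
-y wall in [547.8 184.3  54. ] [ 15.5 -35.7]
stop [633.5 272.1  60. ] [115.1  35.9]
stop [648.6 203.6  60. ] [118.1 -34.2]
bar+yL [580.2 255.1 125. ] [59.7 28.4]
bar+yR [602. 259. 125.] [81.8 28.4]
gate in [529.4 281.5  52. ] [14.3 63.2]
gate in [617.4 298.7  52. ] [104.   64.8]
```

The crop shows the bar hanging over the track, with the track centre 1.4 mm to −y of the bar. Dead reckoning says 1.2 mm. I'll shift that much and lower.

Call:
{"fn": "step_arm", "kwargs": {
  "increments": [
    [[-0.13,0,2.5],[0,0,0],5],
    [[-0.13,0,4.5],[0,0,0],5],
    [[-0.13,0,6],[0,0,0],5],
    [[-0.13,0,6.9],[0,0,0],5],
    [[-0.13,0,7.05],[0,0,0],5],
    [[-0.13,0,7.05],[0,0,0],5]
  ]
}}

```text
time_s: 9.88
eef_pos: [595.5, 225.5, 39.4]
ee_rot: [0.0, 0.643, 0.766, 0.0]
force: [1.0, -0.7, -0.4]
grip_width: 0.27
grip_force: 30.0
```

Call:
{"fn": "step_arm", "kwargs": {
  "increments": [
    [[0.1,0,0.15],[0,0,0],5],
    [[0.1,0,0.25],[0,0,0],5],
    [[0.1,0,0.25],[0,0,0],5]
  ]
}}

```text
time_s: 10.25
eef_pos: [595.2, 226.7, 37.0]
ee_rot: [0.0, 0.643, 0.766, 0.0]
force: [-2.2, 0.3, 5.6]
grip_width: 0.276
grip_force: 30.7
```

Contact with the floor at the expected height. Releasing to 40 % and lifting.

Call:
{"fn": "step_arm", "kwargs": {
  "increments": [
    [[0,0,-0.1],[0,0,0],42],
    [[0,0,-0.1],[0,0,0],42],
    [[0,0,-3],[0,0,0],42],
    [[0,0,-8],[0,0,0],42],
    [[0,0,-12],[0,0,0],42],
    [[0,0,-12],[0,0,0],42]
  ]
}}

```text
time_s: 11.0
eef_pos: [596.4, 226.8, 159.6]
ee_rot: [0.002, 0.643, 0.766, 0.002]
force: [-0.2, 0.5, -1.0]
grip_width: 0.422
grip_force: 0.0
```

```bash
cat >> h.py <<'E'
def rects(c,z,wrist=True,amin=60):
    f=onzw if wrist else onz;a=np.radians(-FY)
    for b in blobs(bluem(c),amin):
        k=max(cv2.findContours(b[2].astype(np.uint8),cv2.RETR_EXTERNAL,cv2.CHAIN_APPROX_NONE)[0],key=len)[:,0]
        r=cv2.minAreaRect(np.array([f(c,x,y,z)[:2] for x,y in k],np.float32));q=np.array(r[0])-FO
        print(b[0],np.round(b[1],1),"c",np.round(r[0],1),"size",np.round(r[1],1),"ang",round(r[2],1),"feeder",np.round([q[0]*np.cos(a)-q[1]*np.sin(a),q[0]*np.sin(a)+q[1]*np.cos(a)],1))
E
python3 - <<'E'
from h import *
from rig import ctrl
W=ctrl.capture("wrist");rects(W,54)
go([463,3,150],-0.7)
E
```

```text
1797 [243.6 187.4] c [596.3 228.1] size [22.9 61.2] ang 10.2 feeder [70.9 -1. ]
111 [116.3 311. ] c [478.1  62.3] size [30.7  8.1] ang 55.7 feeder [ -74.2 -143.8]
shift [-19.73 -16.91   0.68] turn 10.7 j6 0.01 j1 0.18 tcp [595.4 226.6 157.2] yaw 10.0 tilt 0.12 F [ 0.1  0.2 -0.6] t 11.1
```

Call:
{"fn": "step_arm", "kwargs": {
  "increments": [
    [[-4.5,-4,0],[0,0,3],40],
    [[-9,-8,0],[0,0,6],40],
    [[-13.5,-12,0],[0,0,10.7],40],
    [[-18,-16,0],[0,0,10.7],40],
    [[-19.7,-16.9,0.7],[0,0,10.7],40],
    [[-19.7,-16.9,4],[0,0,10.7],40],
    [[-19.7,-16.9,8],[0,0,10.7],40],
    [[-19.7,-16.9,11],[0,0,10.7],40]
  ]
}}

```text
time_s: 12.05
eef_pos: [461.3, 3.5, 43.8]
ee_rot: [-0.001, 0.712, 0.702, -0.001]
force: [0.1, 0.1, 0.4]
grip_width: 0.394
grip_force: 0.0
```

```bash
python3 - <<'E'
from h import *
go([463.3,3,9.5],-0.7)
from rig import ctrl
W=ctrl.capture("wrist");rects(W,27)
E
```

```text
shift [-0.05  0.21  3.42] turn -0.1 j6 -0.23 j1 -0.25 tcp [461.3   3.5  43.8] yaw -0.8 tilt 0.19 F [0.1 0.1 0.4] t 12.1
3850 [247.1 224.9] c [463.1   5.5] size [62.1 23. ] ang 89.2 feeder [ -98.9 -197.2]
```

Call:
{"fn": "step_arm", "kwargs": {
  "increments": [
    [[0.1,0.2,1.8],[0,0,0],40],
    [[0.1,0.2,3.1],[0,0,0],40],
    [[0.1,0.2,3.4],[0,0,0],40],
    [[0.1,0.2,3.4],[0,0,0],40],
    [[0.1,0.2,3.4],[0,0,0],5],
    [[0.1,0.2,3.4],[0,0,0],5],
    [[0.1,0.2,3.4],[0,0,0],5],
    [[0.1,0.2,3.4],[0,0,0],5]
  ]
}}

```text
time_s: 13.1
eef_pos: [465.0, 4.2, 12.9]
ee_rot: [0.0, 0.712, 0.703, 0.0]
force: [-1.3, -0.6, 6.0]
grip_width: 0.276
grip_force: 30.4
```

```bash
python3 - <<'E'
from h import *
go(feed(15,-1,105),10)
E
```

```text
shift [21.52  7.35 -9.21] turn -10.7 j6 -0.23 j1 -0.24 tcp [465.    4.2  12.9] yaw -0.7 tilt 0.07 F [-1.3 -0.6  6. ] t 13.1
```

Call:
{"fn": "step_arm", "kwargs": {
  "increments": [
    [[0,0,-5],[0,0,0],5],
    [[0,0,-10],[0,0,0],5],
    [[5,1.7,-10],[0,0,-3],5],
    [[10,3.4,-10],[0,0,-6],5],
    [[15,5.1,-10],[0,0,-10.7],5],
    [[20,6.8,-10],[0,0,-10.7],5],
    [[21.5,7.35,-9.2],[0,0,-10.7],5],
    [[21.5,7.35,-9.2],[0,0,-10.7],5]
  ]
}}

```text
time_s: 14.1
eef_pos: [540.3, 218.4, 103.2]
ee_rot: [-0.001, 0.643, 0.766, -0.001]
force: [0.3, 0.3, 0.8]
grip_width: 0.273
grip_force: 29.8
```

```bash
python3 - <<'E'
from h import *
from rig import ctrl
go(feed(15,-1,40),10)
W=ctrl.capture("wrist");rects(W,121)
E
```

```text
shift [-0.01  0.11  6.32] turn 0.0 j6 0.01 j1 0.18 tcp [540.3 218.4 103.2] yaw 10.0 tilt 0.12 F [0.3 0.3 0.8] t 14.1
2991 [321.5 210. ] c [571.2 248.6] size [17.7 39.6] ang 10.1 feeder [49.7 23.5]
5453 [246.1 248.2] c [541.2 221.8] size [22.6 61.9] ang 10.1 feeder [15.5  2.4]
```

Call:
{"fn": "step_arm", "kwargs": {
  "increments": [
    [[-0.05,0,2.5],[0,0,0],5],
    [[-0.05,0,4.5],[0,0,0],5],
    [[-0.05,0,5.8],[0,0,0],5],
    [[-0.05,0,5.9],[0,0,0],5]
  ]
}}

```text
time_s: 14.65
eef_pos: [540.8, 216.9, 45.0]
ee_rot: [-0.0, 0.643, 0.765, -0.0]
force: [1.2, 0.1, 0.3]
grip_width: 0.269
grip_force: 29.8
```

Call:
{"fn": "step_arm", "kwargs": {
  "increments": [
    [[0.1,0,0.3],[0,0,0],5],
    [[0.1,0,0.5],[0,0,0],5],
    [[0.1,0,0.7],[0,0,0],5],
    [[0.1,0,0.7],[0,0,0],5]
  ]
}}

```text
time_s: 15.15
eef_pos: [541.1, 218.9, 39.9]
ee_rot: [0.0, 0.643, 0.766, 0.0]
force: [-4.9, -2.3, 12.3]
grip_width: 0.267
grip_force: 31.3
```

Call:
{"fn": "step_arm", "kwargs": {
  "increments": [
    [[0,0,-0.1],[0,0,0],42],
    [[0,0,-0.1],[0,0,0],42],
    [[0,0,-3],[0,0,0],42],
    [[0,0,-8],[0,0,0],42],
    [[0,0,-12],[0,0,0],42],
    [[0,0,-13],[0,0,0],42]
  ]
}}

```text
time_s: 15.9
eef_pos: [541.7, 219.0, 170.8]
ee_rot: [0.001, 0.643, 0.766, 0.002]
force: [1.2, -0.3, -0.8]
grip_width: 0.417
grip_force: 0.0
```

```bash
python3 - <<'E'
from h import *
from rig import ctrl
W=ctrl.capture("wrist");rects(W,54)
go(feed(87-190,78,170),10)
E
```

```text
1670 [244.6 186.9] c [542.3 218.3] size [23.  60.2] ang 10.6 feeder [16.  -1.2]
1775 [302.2 186.6] c [594.5 227.4] size [26.2 61. ] ang 10.4 feeder [69.  -1.4]
shift [  7.85 -11.84   0.  ] turn -0.0 j6 0.01 j1 0.18 tcp [541.5 218.9 170.4] yaw 10.0 tilt 0.19 F [-0.1 -0.7  1.4] t 15.9
```

Both bars lie flat and crosswise in the track. Before packing I'll check from above that the small and middle tins really hold no bar.

```bash
python3 - <<'E'
from h import *
go([520,-260,280],10)
E
```

```text
shift [-46.8  -10.37 -10.99] turn -0.0 j6 0.01 j1 0.18 tcp [541.5 218.9 170.4] yaw 10.0 tilt 0.19 F [-0.1 -0.7  1.4] t 15.9
```

Call:
{"fn": "step_arm", "kwargs": {
  "increments": [
    [[-5.5,-1.2,-2],[0,0,0],42],
    [[-11,-2.4,-4],[0,0,0],42],
    [[-17,-3.6,-6],[0,0,0],42],
    [[-22.5,-4.8,-8],[0,0,0],42],
    [[-28,-6,-10],[0,0,0],42],
    [[-34,-7.2,-11],[0,0,0],42],
    [[-40,-8.6,-11],[0,0,0],42],
    [[-46,-10,-11],[0,0,0],42]
  ]
}}

```text
time_s: 16.95
eef_pos: [521.3, -253.5, 276.7]
ee_rot: [-0.001, 0.643, 0.766, 0.0]
force: [0.7, 0.1, 0.2]
grip_width: 0.418
grip_force: 0.0
```

```bash
python3 - <<'E'
from h import *
from rig import ctrl
go([520,-260,280],10)
W=ctrl.capture("wrist");cv2.imwrite("pics/w4.png",cv2.resize(W["img"][:,:,::-1],(800,600)));rects(W,27)
np.savez("w4.npz",**W)
E
```

```text
shift [-0.62 -0.24 -0.33] turn -0.1 j6 -0.83 j1 -0.65 tcp [ 521.3 -253.5  276.7] yaw 9.9 tilt 0.13 F [0.7 0.1 0.2] t 16.9
```

View pics/w4.png

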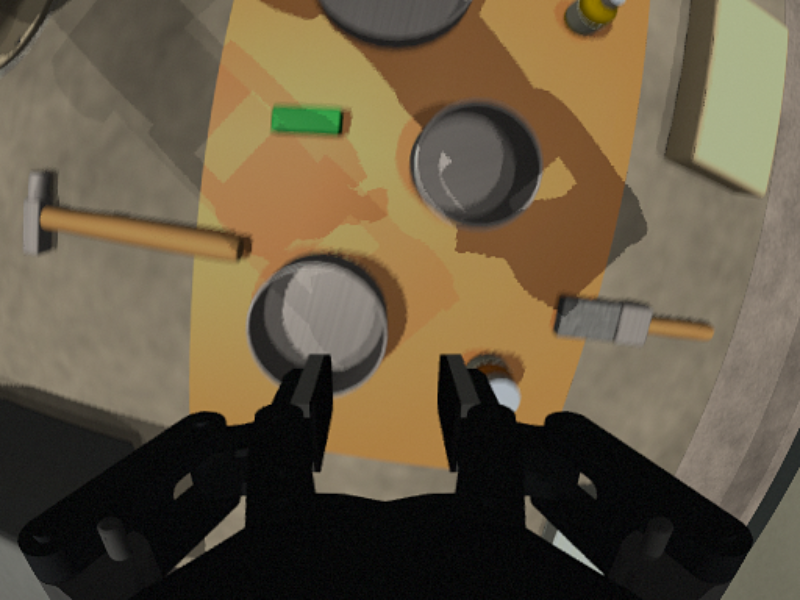

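The wrist view shows the small tin (477,165) and the middle tin (318,325) empty, so there are two bars in all. The large tin is at the top of the picture and the jar at lower right (500,390). I'll fit circles to the rims.

```bash
cat >> h.py <<'E'
def circ(c,pts,z,sc=.64,off=(0,0)):
    P=np.array([onzw(c,off[0]+u*sc,off[1]+v*sc,z)[:2] for u,v in pts])
    r=least_squares(lambda q:np.linalg.norm(P-q[:2],axis=1)-q[2],[*P.mean(0),50],loss="soft_l1").x
    print("circle",r.round(1),"res",(np.linalg.norm(P-r[:2],axis=1)-r[2]).round(1))
E
python3 - <<'E'
from h import *
W=np.load("w4.npz")
circ(W,[(412,165),(541,165),(477,102),(477,227),(430,120),(525,122),(428,210),(527,210)],72)
circ(W,[(249,325),(268,275),(318,255),(386,325),(262,365),(366,274)],56)
from rig import ctrl
for n,f in(("scene",.64),("side",.64)):
    c=ctrl.capture(n)
    for nm,x,y,R,H in(("s",563,-148,50,72),("m",473,-322,61,56),("l",484,0,72,40)): print(n,nm,*tinfit(c,x,y,R,H))
E
```

```text
circle [ 578.8 -168.1   49.8] res [ 0.1 -0.4 -0.9 -3.7  0.1  0.9  0.8  0.7]
circle [ 477.  -319.    59.6] res [-0.8 -0.9  0.6 -2.   2.5  1.2]
scene s [ 581.19699851 -165.34469973] 49 0.7082153699893168
scene m [ 477.18012516 -325.08103716] 62 0.7480561768635855
scene l [489.12167587  -1.33513745] 61 0.8654687671211735
side s [ 572.01900809 -170.90385136] 52 1.0631546434138608
side m [ 469.07833264 -327.92388871] 82 0.8446607432421148
side l [480.9122478   -6.08302399] 65 1.5606257763666451
```

```bash
python3 - <<'E'
from h import *
go([416,-331,110],10)
E
```

```text
shift [ -5.86 -11.61  16.6 ] turn -0.3 j6 -0.83 j1 -0.66 tcp [ 521.1 -253.9  275.9] yaw 9.7 tilt 0.21 F [ 0.1  0.7 -0.4] t 17.1
```

Call:
{"fn": "step_arm", "kwargs": {
  "increments": [
    [[-2,-4,3.5],[0,0,0],4],
    [[-4,-8,7],[0,0,0],4],
    [[-5.9,-11.6,10.5],[0,0,0],4],
    [[-5.9,-11.6,14],[0,0,0],4],
    [[-5.9,-11.6,16.6],[0,0,0],4],
    [[-5.9,-11.6,16.6],[0,0,0],4],
    [[-5.9,-11.6,16.6],[0,0,0],4]
  ]
}}

```text
time_s: 17.98
eef_pos: [418.4, -329.5, 113.1]
ee_rot: [0.0, 0.643, 0.766, -0.0]
force: [-0.1, 0.7, 0.5]
grip_width: 0.041
grip_force: 0.0
```

```bash
python3 - <<'E'
from h import *
from rig import ctrl
go([416,-331,52],10)
s,p,R=tool();o=[]
for n in("side","scene"):
    c=ctrl.capture(n);im=c["img"][:,:,::-1].copy();u,v=proj(c,p);u2,v2=proj(c,p+[0,0,-13]);print(n,u,v,v2)
    x,y=int(u),int(v);im[y,x]=(0,0,255);im[int(v2),int(u2)]=(255,255,0)
    o.append(cv2.resize(im[y-50:y+50,x-32:x+33],(390,600),interpolation=0))
cv2.imwrite("pics/tip.png",np.hstack(o))
E
```

```text
shift [-0.1  -0.26  6.11] turn 0.0 j6 -1.06 j1 -0.89 tcp [ 418.4 -329.5  113.1] yaw 10.0 tilt 0.06 F [-0.1  0.7  0.5] t 18.0
side 336.8530084145706 300.9121865021208 305.16854284409624
scene 151.9560396392304 241.38155150815848 243.6163839709477
```

View pics/tip.png

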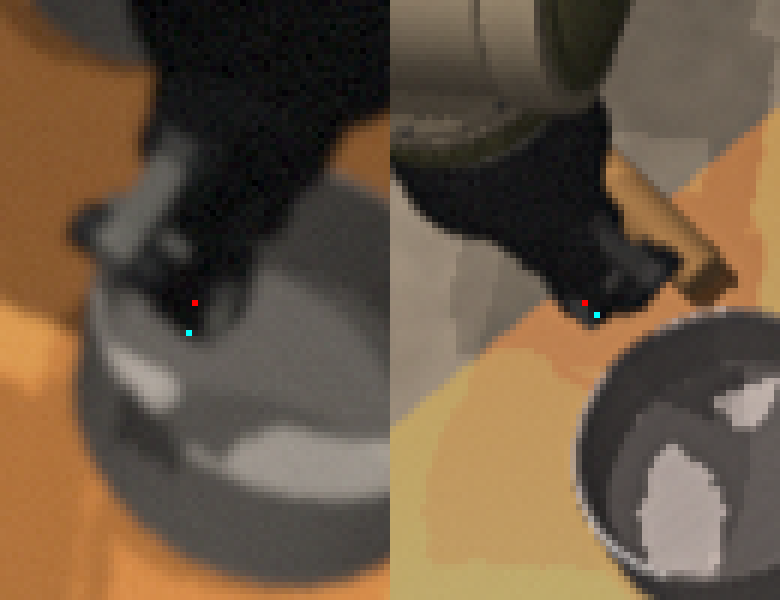

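Call:
{"fn": "step_arm", "kwargs": {
  "increments": [
    [[-0.1,-0.2,0],[0,0,0],50],
    [[-0.1,-0.2,0],[0,0,0],50],
    [[-0.1,-0.2,3],[0,0,0],50],
    [[-0.1,-0.2,5.5],[0,0,0],50],
    [[-0.1,-0.2,6.4],[0,0,0],50],
    [[-0.1,-0.2,6.4],[0,0,0],50]
  ]
}}

```text
time_s: 18.82
eef_pos: [416.1, -331.1, 48.4]
ee_rot: [-0.0, 0.643, 0.766, 0.0]
force: [-0.7, -0.5, 0.7]
grip_width: 0.504
grip_force: 0.0
```

Call:
{"fn": "step_arm", "kwargs": {
  "increments": [
    [[0,0,0],[0,0,0],0],
    [[0,0,0],[0,0,0],0],
    [[0,0,0],[0,0,0],0],
    [[0,0,0],[0,0,0],0],
    [[0,0,0],[0,0,0],0]
  ],
  "squeeze": 40
}}

```text
time_s: 19.45
eef_pos: [416.4, -331.3, 48.9]
ee_rot: [0.001, 0.643, 0.766, -0.0]
force: [1.0, 0.9, 5.7]
grip_width: 0.03
grip_force: 40.4
```

```bash
python3 - <<'E'
from h import *
from rig import ctrl
go([427,-9,120],10)
for n in("scene","side"):
    c=ctrl.capture(n);print(n,tinfit(c,474,-321,61,56),tinfit(c,485,0,72,40))
E
```

```text
shift [31.56  6.63 -7.14] turn -0.0 j6 -1.07 j1 -0.89 tcp [ 416.4 -331.3   48.9] yaw 10.0 tilt 0.07 F [1.  0.9 5.7] t 19.4
scene (array([ 477.24536846, -318.28505385]), 61, np.float64(1.7991984951413253)) (array([489.50675821,  -1.43372687]), 61, np.float64(1.1472562104844393))
side (array([ 469.62699055, -319.31251607]), 118, np.float64(4.1730430101888665)) (array([482.12613556,  -9.06284552]), 40, np.float64(1.4615048101857013))
```

Call:
{"fn": "step_arm", "kwargs": {
  "increments": [
    [[0,0,-2],[0,0,0],0],
    [[0,0,-5],[0,0,0],0],
    [[0,0,-8],[0,0,0],0],
    [[0,0,-11],[0,0,0],0],
    [[4,0.8,-11],[0,0,0],0],
    [[8,1.7,-11],[0,0,0],0],
    [[12,2.5,-11],[0,0,0],0],
    [[16,3.4,-11],[0,0,0],0]
  ]
}}

```text
time_s: 20.55
eef_pos: [421.5, -166.2, 158.1]
ee_rot: [-0.0, 0.643, 0.766, -0.0]
force: [1.6, 0.3, -1.0]
grip_width: 0.026
grip_force: 40.2
```

Call:
{"fn": "step_arm", "kwargs": {
  "increments": [
    [[4,0.8,0],[0,0,0],0],
    [[8,1.7,0],[0,0,0],0],
    [[12,2.6,0],[0,0,0],0],
    [[15,3.2,0],[0,0,0],0],
    [[15,3.2,0],[0,0,0],0],
    [[15,3.2,0],[0,0,0],0]
  ]
}}

```text
time_s: 21.3
eef_pos: [427.4, -14.8, 158.2]
ee_rot: [-0.0, 0.643, 0.766, -0.0]
force: [-0.0, 0.6, -0.6]
grip_width: 0.034
grip_force: 40.1
```

```bash
python3 - <<'E'
from h import *
from rig import ctrl
go([428.3,-8.5,80],10)
s=ctrl.sense();print(s["grip_width"],s["grip_force"])
o=[]
W=ctrl.capture("wrist");np.savez("w5.npz",**W);cv2.imwrite("pics/w5.png",cv2.resize(W["img"][:,:,::-1],(800,600)))
c=ctrl.capture("scene");print(tinfit(c,485,0,72,40))
E
```

```text
shift [0.61 0.2  7.82] turn -0.0 j6 -0.48 j1 -0.31 tcp [427.4 -14.8 158.2] yaw 10.0 tilt 0.02 F [-0.   0.6 -0.6] t 21.3
0.034385200910841025 40.135774741647765
(array([421.57981263,  69.24528244]), 8, np.float64(3.4013948974001913))
```

View pics/w5.png

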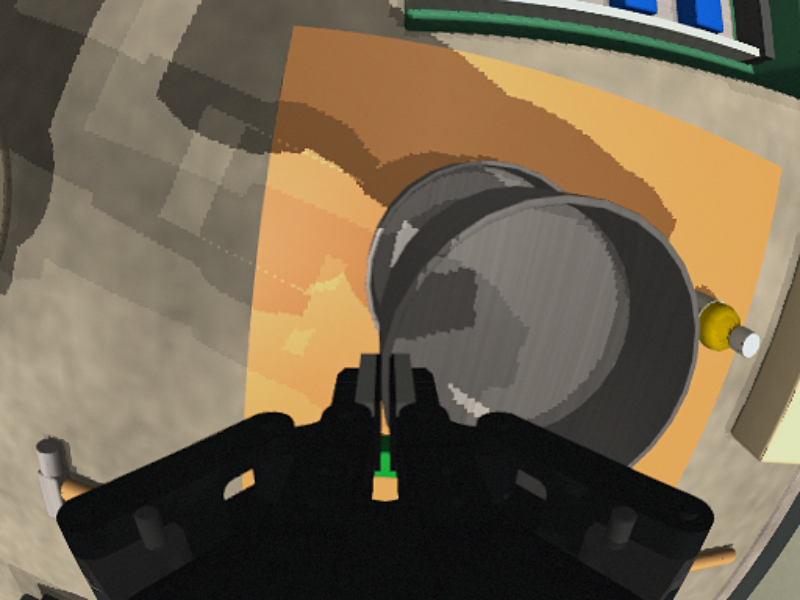

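The wrist view shows the middle tin held upright (rim centre about 540,330) with the large tin's arc behind it at upper left. I'll fit both.

```bash
python3 - <<'E'
from h import *
W=np.load("w5.npz")
circ(W,[(696,300),(687,260),(640,215),(570,195),(500,205),(430,250),(395,300),(685,380),(660,430)],165)
P=np.array([onzw(W,u*.64,v*.64,40)[:2] for u,v in[(370,270),(377,225),(400,190),(440,168),(480,161),(525,168),(555,187),(372,300)]])
q=least_squares(lambda q:np.linalg.norm(P-q,axis=1)-72,[485,0]).x;print(q,(np.linalg.norm(P-q,axis=1)-72).round(1))
E
```

```text
circle [483.7   2.1  58.5] res [ 0.9  2.3 -0.2 -1.2 -0.5  0.3  0.5 -1.1 -0.1]
[488.06361998   0.7130468 ] [-2.3  1.5  3.   0.9 -0.6 -1.2 -2.5 -3.1]
```

Call:
{"fn": "step_arm", "kwargs": {
  "increments": [
    [[0.15,0.2,2],[0,0,0],0],
    [[0.15,0.2,4],[0,0,0],0],
    [[0.15,0.2,5.5],[0,0,0],0],
    [[0.15,0.2,5.5],[0,0,0],0],
    [[0.15,0.2,5.5],[0,0,0],0]
  ]
}}

```text
time_s: 22.02
eef_pos: [429.5, -13.0, 103.9]
ee_rot: [0.0, 0.643, 0.766, 0.0]
force: [-0.5, -0.9, -0.9]
grip_width: 0.027
grip_force: 40.2
```

```bash
python3 - <<'E'
from h import *
from rig import ctrl
go([428.3,-8.5,80],10)
W=ctrl.capture("wrist");np.savez("w6.npz",**W);cv2.imwrite("pics/w6.png",cv2.resize(W["img"][60:320,160:508,::-1],(800,598)))
E
```

```text
shift [ 0.46 -0.04  2.38] turn -0.1 j6 -0.48 j1 -0.3 tcp [429.5 -13.  103.9] yaw 9.9 tilt 0.05 F [-0.5 -0.9 -0.9] t 22.0
```

View pics/w6.png

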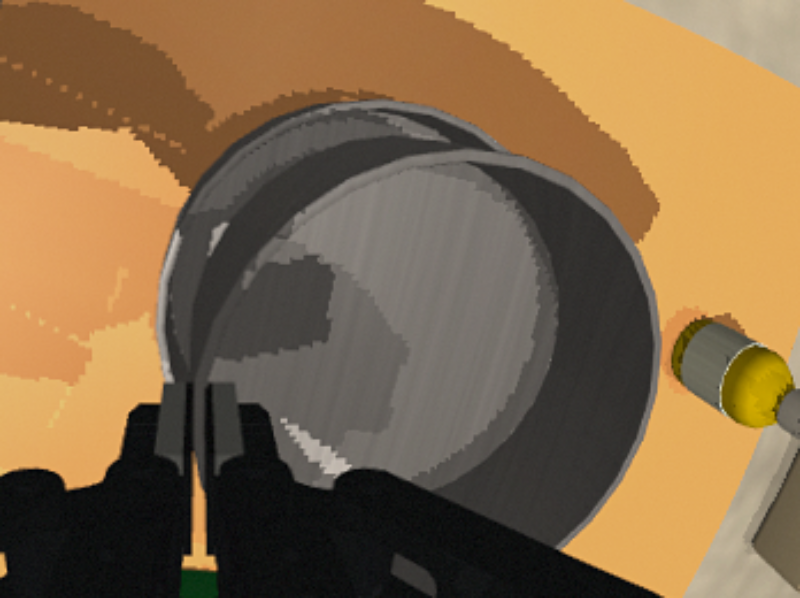

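Crop shows the middle tin hanging just above the large tin; I'll fit both rims here.

```bash
python3 - <<'E'
from h import *
W=np.load("w6.npz")
m=[(657,340),(640,250),(590,195),(520,157),(460,150),(610,500),(645,430)]
l=[(160,320),(170,260),(195,190),(240,145),(300,115),(360,102),(420,108),(470,130),(500,150)]
for n,pts,R,zs in(("m",m,61,(111,108,105)),("l",l,72,(40,))):
  for z in zs:
    P=np.array([onzw(W,160+u*.435,60+v*.435,z)[:2] for u,v in pts])
    q=least_squares(lambda q:np.linalg.norm(P-q,axis=1)-R,[485,0]).x
    q3=least_squares(lambda q:np.linalg.norm(P-q[:2],axis=1)-q[2],[485,0,R]).x
    print(n,z,q.round(1),(np.linalg.norm(P-q,axis=1)-R).round(1),q3.round(1))
E
```

```text
m 111 [4.854e+02 3.000e-01] [-0.7  1.3 -0.  -0.1 -0.6 -0.  -0.3] [486.3   1.2  60. ]
m 108 [4.881e+02 2.000e-01] [-0.9  1.  -0.2  0.1 -0.1  0.5 -0.3] [487.8  -0.   61.3]
m 105 [4.908e+02 2.000e-01] [-1.2  0.7 -0.4  0.3  0.4  1.1 -0.2] [489.3  -1.3  62.7]
l 40 [487.7  -0.7] [-2.  -1.8  1.6  1.5  0.6  0.4 -0.2 -1.3 -1.2] [484.4   4.   67.3]
```

Call:
{"fn": "step_arm", "kwargs": {
  "increments": [
    [[0.1,-0.05,1.2],[0,0,0],0],
    [[0.1,-0.05,2.4],[0,0,0],0],
    [[0.1,-0.05,3.4],[0,0,0],0],
    [[0.1,-0.05,4.2],[0,0,0],0],
    [[0.1,-0.05,4.2],[0,0,0],0]
  ]
}}

```text
time_s: 22.7
eef_pos: [428.2, -11.5, 60.7]
ee_rot: [-0.001, 0.643, 0.766, -0.0]
force: [-0.3, -0.4, 0.3]
grip_width: 0.026
grip_force: 40.2
```

Below the large rim with no contact. Final 9 mm.

Call:
{"fn": "step_arm", "kwargs": {
  "increments": [
    [[0,0,0.5],[0,0,0],0],
    [[0,0,0.8],[0,0,0],0],
    [[0,0,0.9],[0,0,0],0],
    [[0,0,0.9],[0,0,0],0]
  ]
}}

```text
time_s: 23.2
eef_pos: [428.6, -11.6, 52.4]
ee_rot: [0.0, 0.643, 0.766, 0.0]
force: [-0.1, -0.6, -0.5]
grip_width: 0.034
grip_force: 40.1
```

Call:
{"fn": "step_arm", "kwargs": {
  "increments": [
    [[0,0,0.2],[0,0,0],0],
    [[0,0,0.2],[0,0,0],0]
  ]
}}

```text
time_s: 23.45
eef_pos: [428.8, -11.6, 51.8]
ee_rot: [0.0, 0.643, 0.766, 0.0]
force: [-7.4, 1.8, 23.5]
grip_width: 0.028
grip_force: 42.9
```

Call:
{"fn": "step_arm", "kwargs": {
  "increments": [
    [[0,0,-0.1],[0,0,0],40],
    [[0,0,-0.1],[0,0,0],40],
    [[0,0,-0.1],[0,0,0],40],
    [[0,0,-4],[0,0,0],40],
    [[0,0,-9],[0,0,0],40],
    [[0,0,-10],[0,0,0],40]
  ]
}}

```text
time_s: 24.2
eef_pos: [429.7, -11.9, 152.7]
ee_rot: [0.002, 0.643, 0.766, 0.001]
force: [-0.1, 0.1, -1.8]
grip_width: 0.402
grip_force: 0.0
```

```bash
python3 - <<'E'
from h import *
from rig import ctrl
go([530,-172,120],10)
for n in("scene","side"):
    c=ctrl.capture(n);print(n,"s",tinfit(c,577,-165,50,72),"m",tinfit(c,486,0,61,59))
E
```

```text
shift [-17.5    7.1    3.34] turn -0.0 j6 -0.48 j1 -0.3 tcp [429.7 -11.9 152.7] yaw 10.0 tilt 0.29 F [-0.1  0.1 -1.8] t 24.2
scene s (array([ 580.89681967, -165.07326975]), 48, np.float64(0.7560378818062685)) m (array([488.91946299,   0.57398671]), 53, np.float64(1.6457729446408558))
side s (array([ 571.59451214, -168.08641984]), 49, np.float64(1.1265866733876935)) m (array([480.37485492,  -7.07473529]), 58, np.float64(1.019067818928334))
```

Call:
{"fn": "step_arm", "kwargs": {
  "increments": [
    [[-5,2,0],[0,0,0],45],
    [[-10,4,0],[0,0,0],45],
    [[-15,6,0],[0,0,0],45],
    [[-17.5,7,2],[0,0,0],45],
    [[-17.5,7,4],[0,0,0],45],
    [[-17.5,7,4],[0,0,0],45]
  ]
}}

```text
time_s: 25.05
eef_pos: [526.3, -171.3, 107.3]
ee_rot: [-0.003, 0.643, 0.766, -0.0]
force: [-0.5, -0.0, -0.2]
grip_width: 0.45
grip_force: 0.0
```

```bash
python3 - <<'E'
from h import *
from rig import ctrl
go([530,-173,65],10)
W=ctrl.capture("wrist");np.savez("w7.npz",**W);cv2.imwrite("pics/w7.png",cv2.resize(W["img"][:,:,::-1],(800,600)))
E
```

```text
shift [-0.25  0.35  4.23] turn -0.1 j6 -0.7 j1 -0.53 tcp [ 526.3 -171.3  107.3] yaw 9.9 tilt 0.34 F [-0.5 -0.  -0.2] t 25.1
```

View pics/w7.png

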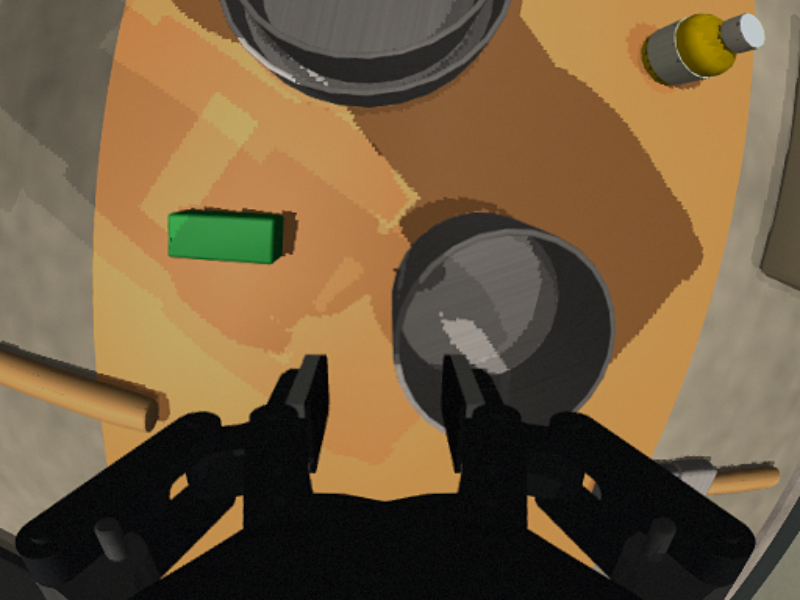

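The middle tin sits nested at the top of the picture. The small tin's wall is at (395,330), between the open pads (325 and 445). Fitting its rim.

```bash
python3 - <<'E'
from h import *
W=np.load("w7.npz")
circ(W,[(394,330),(400,295),(415,270),(450,243),(510,228),(570,248),(605,290),(613,325),(600,375),(575,412)],72)
q=np.array([577.5,-165]);go([*(q-48.5*np.array([np.cos(.1745),np.sin(.1745)])),65],10)
E
```

```text
circle [ 577.8 -163.5   49.7] res [-2.2  0.2  0.9  0.4 -0.1 -0.8 -0.1  0.5 -0.5  0.4]
shift [-0.25  0.25  4.38] turn -0.0 j6 -0.7 j1 -0.53 tcp [ 527.  -171.4  108.8] yaw 10.0 tilt 0.19 F [-0.1 -0.4  0.4] t 25.1
```

Call:
{"fn": "step_arm", "kwargs": {
  "increments": [
    [[-0.15,0.25,2],[0,0,0],45],
    [[-0.15,0.25,4],[0,0,0],45],
    [[-0.15,0.25,4.4],[0,0,0],45],
    [[-0.15,0.25,4.4],[0,0,0],0],
    [[-0.15,0.25,4.4],[0,0,0],0],
    [[-0.15,0.25,4.4],[0,0,0],0],
    [[-0.15,0.25,4.4],[0,0,0],0],
    [[-0.15,0.25,4.4],[0,0,0],0]
  ]
}}

```text
time_s: 26.1
eef_pos: [531.0, -173.2, 67.2]
ee_rot: [0.001, 0.643, 0.766, 0.0]
force: [-0.4, 0.8, 6.3]
grip_width: 0.021
grip_force: 38.2
```

```bash
python3 - <<'E'
from h import *
go([438.5,-8,65],10)
E
```

```text
shift [17.87 -6.25  0.19] turn -0.0 j6 -0.7 j1 -0.53 tcp [ 531.  -173.2   67.2] yaw 10.0 tilt 0.11 F [-0.4  0.8  6.3] t 26.1
```

Call:
{"fn": "step_arm", "kwargs": {
  "increments": [
    [[0,0,-2],[0,0,0],0],
    [[0,0,-5],[0,0,0],0],
    [[0,0,-9],[0,0,0],0],
    [[4,-1.4,-9],[0,0,0],0],
    [[8.5,-3,-9],[0,0,0],0],
    [[13,-4.6,-9],[0,0,0],0],
    [[16.5,-5.8,-9],[0,0,0],0],
    [[17.9,-6.25,-9],[0,0,0],0]
  ]
}}

```text
time_s: 27.1
eef_pos: [437.0, -6.1, 156.3]
ee_rot: [-0.0, 0.643, 0.766, -0.0]
force: [1.0, -0.3, -1.2]
grip_width: 0.022
grip_force: 38.1
```

Call:
{"fn": "step_arm", "kwargs": {
  "increments": [
    [[0,0,0.5],[0,0,0],0],
    [[0,0,0.5],[0,0,0],0]
  ]
}}

```text
time_s: 27.35
eef_pos: [438.3, -8.2, 150.8]
ee_rot: [-0.0, 0.643, 0.766, -0.0]
force: [-1.3, -0.4, -1.0]
grip_width: 0.022
grip_force: 38.1
```

```bash
python3 - <<'E'
from h import *
from rig import ctrl
go([438.5,-8,65],10)
W=ctrl.capture("wrist");np.savez("w8.npz",**W);cv2.imwrite("pics/w8.png",cv2.resize(W["img"][60:320,160:508,::-1],(800,598)))
E
```

```text
shift [0.02 0.03 8.58] turn -0.1 j6 -0.46 j1 -0.29 tcp [438.3  -8.2 150.8] yaw 9.9 tilt 0.04 F [-1.3 -0.4 -1. ] t 27.4
```

View pics/w8.png

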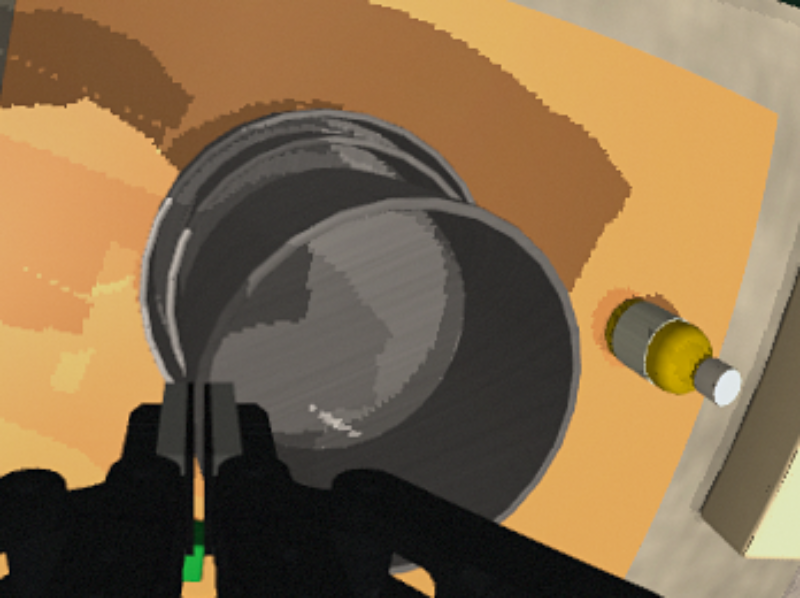

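Crop: the small tin is held (right edge 579,360), with the two nested rims behind it.

```bash
python3 - <<'E'
from h import *
W=np.load("w8.npz")
s=[(579,360),(570,310),(545,260),(505,222),(450,200),(390,203),(560,440),(530,490)]
m=[(168,290),(180,235),(200,190),(240,160),(300,139),(360,138),(420,158),(460,192)]
l=[(143,290),(160,210),(190,165),(240,130),(320,112),(380,120),(430,148),(470,195)]
for n,pts,R,z in(("s",s,50,156),("s",s,50,153),("m",m,61,59),("l",l,72,40)):
    P=np.array([onzw(W,160+u*.435,60+v*.435,z)[:2] for u,v in pts])
    q=least_squares(lambda q:np.linalg.norm(P-q,axis=1)-R,[485,0]).x
    print(n,z,q.round(1),(np.linalg.norm(P-q,axis=1)-R).round(1))
E
```

```text
s 156 [480.2   3.6] [ 0.7  0.6  0.8  0.7 -0.1 -2.3 -0.8 -1.5]
s 153 [482.3   3.3] [ 0.5  0.3  0.6  0.6  0.  -1.9 -0.7 -1. ]
m 59 [487.6   2.9] [-1.2 -0.4  2.1  0.7 -0.8 -1.1 -0.2  0.6]
l 40 [488.2  -0.6] [-1.8 -0.   1.   0.6 -0.3  0.  -0.4 -0.8]
```

Call:
{"fn": "step_arm", "kwargs": {
  "increments": [
    [[0.05,0.15,2],[0,0,0],0],
    [[0.05,0.15,3.5],[0,0,0],0],
    [[0.05,0.15,4.5],[0,0,0],0],
    [[0.05,0.15,5.5],[0,0,0],0],
    [[0.05,0.15,6.2],[0,0,0],0],
    [[0.05,0.15,6.6],[0,0,0],0],
    [[0.05,0.15,6.6],[0,0,0],0]
  ]
}}

```text
time_s: 28.28
eef_pos: [439.3, -6.7, 85.2]
ee_rot: [-0.0, 0.643, 0.766, -0.0]
force: [0.2, -0.2, -2.2]
grip_width: 0.022
grip_force: 38.1
```

Call:
{"fn": "step_arm", "kwargs": {
  "increments": [
    [[0,0,0.5],[0,0,0],0],
    [[0,0,0.9],[0,0,0],0],
    [[0,0,1.1],[0,0,0],0],
    [[0,0,1.2],[0,0,0],0],
    [[0,0,1.2],[0,0,0],0]
  ]
}}

```text
time_s: 28.9
eef_pos: [439.4, -6.7, 73.4]
ee_rot: [0.0, 0.643, 0.766, 0.0]
force: [0.1, 0.5, -0.6]
grip_width: 0.021
grip_force: 37.7
```

Call:
{"fn": "step_arm", "kwargs": {
  "increments": [
    [[0,0,0.2],[0,0,0],0],
    [[0,0,0.2],[0,0,0],0]
  ]
}}

```text
time_s: 29.15
eef_pos: [439.5, -6.8, 73.0]
ee_rot: [0.0, 0.643, 0.766, -0.0]
force: [-8.9, 0.6, 24.1]
grip_width: 0.024
grip_force: 41.7
```

Bottomed at the expected height. I'll release, lift, and check the heights while heading back to the grip.

Call:
{"fn": "step_arm", "kwargs": {
  "increments": [
    [[0,0,-0.1],[0,0,0],40],
    [[0,0,-0.1],[0,0,0],40],
    [[0,0,-0.1],[0,0,0],40],
    [[0,0,-4],[0,0,0],40],
    [[0,0,-9],[0,0,0],45],
    [[0,0,-11],[0,0,0],45]
  ]
}}

```text
time_s: 29.9
eef_pos: [440.1, -6.8, 183.7]
ee_rot: [0.002, 0.643, 0.766, 0.001]
force: [-0.1, 0.5, -0.7]
grip_width: 0.454
grip_force: 0.0
```

```bash
python3 - <<'E'
from h import *
go([410.5,275.4,160],10)
E
```

```text
shift [28.31  1.96  2.33] turn -0.0 j6 -0.46 j1 -0.28 tcp [440.1  -6.8 183.7] yaw 10.0 tilt 0.21 F [-0.1  0.5 -0.7] t 29.9
```

Call:
{"fn": "step_arm", "kwargs": {
  "increments": [
    [[5.5,0.4,0],[0,0,0],45],
    [[11,0.8,0.5],[0,0,0],45],
    [[16.5,1.2,1],[0,0,0],45],
    [[22,1.6,1.5],[0,0,0],45],
    [[27,1.9,2],[0,0,0],45],
    [[28.3,2,2.3],[0,0,0],45],
    [[28.3,2,2.3],[0,0,0],45]
  ]
}}

```text
time_s: 30.78
eef_pos: [409.9, 275.5, 157.9]
ee_rot: [-0.0, 0.643, 0.766, -0.0]
force: [-0.3, -1.6, 0.3]
grip_width: 0.454
grip_force: 0.0
```

```bash
python3 - <<'E'
from h import *
from rig import ctrl
go([411,275.4,76],10)
W=ctrl.capture("wrist");print([(b[:2],onzw(W,*b[1],101).round(1)) for b in blobs(redm(W),200)]);rects(W,54)
for n in("scene","side"):
    c=ctrl.capture(n);print(n,"s",tinfit(c,486,0,50,78),"m",tinfit(c,486,0,61,59),"l",tinfit(c,486,0,72,40))
S=ctrl.capture("scene");D=ctrl.capture("side")
cv2.imwrite("pics/n.png",np.hstack([cv2.resize(S["img"][150:230,220:310,::-1],(400,400)),cv2.resize(D["img"][165:245,215:305,::-1],(400,400))]))
E
```

```text
shift [-0.03  0.11  8.19] turn 0.0 j6 0.18 j1 0.35 tcp [409.9 275.5 157.9] yaw 10.0 tilt 0.05 F [-0.3 -1.6  0.3] t 30.8
[((1338, (np.float64(247.86), np.float64(211.86))), array([412.9, 274.1, 101. ]))]
1210 [405.1 259.2] c [588.9 226.8] size [35.8 61.3] ang 10.6 feeder [63.4 -1. ]
734 [361.4 253.2] c [535.4 230.1] size [31.3 35.4] ang 9.8 feeder [11.3 11.5]
scene s (array([488.05904079,   2.73991903]), 45, np.float64(2.2874753324428574)) m (array([486.34761878,   3.07445757]), 51, np.float64(1.4410631346295466)) l (array([486.18031217,   4.10303838]), 58, np.float64(2.7949820663845357))
side s (array([481.09377232,  -2.54441038]), 47, np.float64(1.3319934591392466)) m (array([486.7808847,   5.9768557]), 53, np.float64(3.290022953706047)) l (array([488.1536041 ,  20.17870804]), 49, np.float64(3.545702900985939))
```

View pics/n.png

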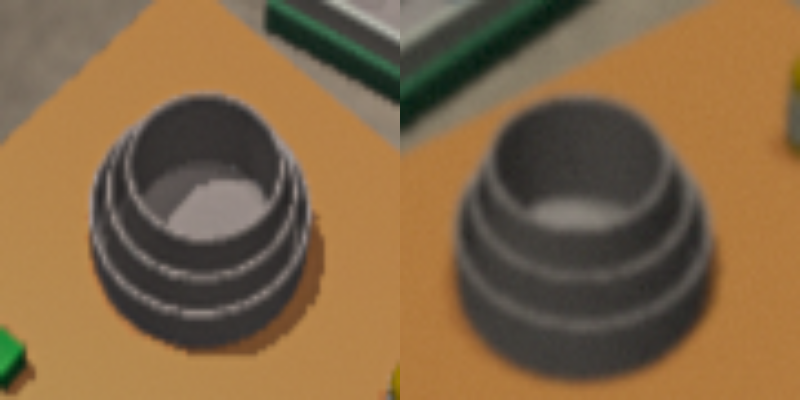

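The crops show the three tins nested upright, evenly stepped (rims at 205,240; 200,278; 200,316). Next I'll take the parked grip.

Call:
{"fn": "step_arm", "kwargs": {
  "increments": [
    [[0,0.15,3],[0,0,0],45],
    [[0,0.15,6],[0,0,0],45],
    [[0,0.15,8.2],[0,0,0],45],
    [[0,0.15,8.2],[0,0,0],45],
    [[0,0.15,8.2],[0,0,0],10],
    [[0,0.15,8.2],[0,0,0],10],
    [[0,0.15,8.2],[0,0,0],10],
    [[0,0.15,8.2],[0,0,0],10]
  ],
  "squeeze": 70
}}

```text
time_s: 32.02
eef_pos: [411.1, 275.5, 77.4]
ee_rot: [-0.0, 0.643, 0.766, -0.0]
force: [-5.9, -3.2, 3.1]
grip_width: 0.269
grip_force: 68.8
```

Call:
{"fn": "step_arm", "kwargs": {
  "increments": [
    [[0,-0.3,0],[0,0,0],10],
    [[0,-0.6,0],[0,0,0],10],
    [[0,-0.6,0],[0,0,0],10],
    [[-0.6,-0.6,0],[0,0,0],10],
    [[-1.2,-0.6,0],[0,0,0],10],
    [[-1.8,-0.6,0],[0,0,0],10],
    [[-1.85,-0.6,0],[0,0,0],10]
  ]
}}

```text
time_s: 32.9
eef_pos: [411.3, 257.1, 77.6]
ee_rot: [0.002, 0.643, 0.766, 0.003]
force: [9.3, 5.8, -7.0]
grip_width: 0.274
grip_force: 68.9
```

```bash
python3 - <<'E'
from h import *
go(feed(87-28,60,76),10)
E
```

```text
shift [ 0.06 16.53  0.28] turn -0.1 j6 0.14 j1 0.32 tcp [411.3 257.1  77.6] yaw 9.9 tilt 0.41 F [ 9.3  5.8 -7. ] t 32.9
```

Call:
{"fn": "step_arm", "kwargs": {
  "increments": [
    [[0,1.2,0],[0,0,0],10],
    [[0,2.6,0],[0,0,0],10],
    [[0,4,0],[0,0,0],10],
    [[0,5.4,0],[0,0,0],10],
    [[0,6.8,0],[0,0,0],10],
    [[0,8.2,0],[0,0,0],10],
    [[0,9.6,0],[0,0,0],10],
    [[0,11,0],[0,0,0],10]
  ]
}}

```text
time_s: 33.9
eef_pos: [518.3, 276.5, 77.6]
ee_rot: [0.0, 0.643, 0.766, 0.002]
force: [1.7, 4.2, 0.1]
grip_width: 0.27
grip_force: 69.9
```

```bash
python3 - <<'E'
from h import *
go(feed(87-28,60,76),10)
E
```

```text
shift [-0.01  5.65  0.17] turn -0.0 j6 0.12 j1 0.29 tcp [518.3 276.5  77.6] yaw 10.0 tilt 0.2 F [1.7 4.2 0.1] t 33.9
```

Call:
{"fn": "step_arm", "kwargs": {
  "increments": [
    [[0,1,0],[0,0,0],10],
    [[0,2,0],[0,0,0],10],
    [[0,3,0],[0,0,0],10],
    [[0,4,0],[0,0,0],10],
    [[0,4.8,0],[0,0,0],10],
    [[0,5.2,0],[0,0,0],10],
    [[0,5.5,0],[0,0,0],10],
    [[0,5.5,0],[0,0,0],10]
  ]
}}

```text
time_s: 34.9
eef_pos: [572.5, 286.2, 77.6]
ee_rot: [0.001, 0.643, 0.766, 0.002]
force: [5.2, 5.8, -2.5]
grip_width: 0.268
grip_force: 69.6
```

Call:
{"fn": "step_arm", "kwargs": {
  "increments": [
    [[0,0,0],[0,0,0],45],
    [[0,0,0],[0,0,0],45],
    [[0,0,0],[0,0,0],45],
    [[0,0,-3],[0,0,0],45],
    [[0,0,-7],[0,0,0],45],
    [[0,0,-11],[0,0,0],45],
    [[0,0,-13],[0,0,0],45],
    [[0,0,-13],[0,0,0],45]
  ]
}}

```text
time_s: 35.9
eef_pos: [571.8, 285.1, 207.8]
ee_rot: [0.001, 0.643, 0.766, 0.001]
force: [0.2, -0.3, -1.1]
grip_width: 0.448
grip_force: 0.0
```

```bash
python3 - <<'E'
from h import *
from rig import ctrl
go(feed(60,-60,200),10)
W=ctrl.capture("wrist");rects(W,54);print([(b[:2],onzw(W,*b[1],101).round(1)) for b in blobs(redm(W),200)],feed(59,60))
E
```

```text
shift [-11.94   0.34   0.77] turn -0.0 j6 0.11 j1 0.28 tcp [571.8 285.1 207.8] yaw 10.0 tilt 0.17 F [ 0.2 -0.3 -1.1] t 35.9
1786 [273.  228.4] c [617.1 231.5] size [47.2 60.8] ang 10.5 feeder [92.  -1.3]
[((858, (np.float64(247.72), np.float64(191.1))), array([575.2, 284.9, 101. ]))] [573.98476677 286.13370766   0.        ]
```

The packed bars measure 47×61 mm, centred at feeder x = 92 (91 expected), and the grip is at its 2-bar position. One last look at the tins before handing in.

```bash
python3 - <<'E'
from h import *
from rig import ctrl
S=ctrl.capture("scene")
for n,R,H in(("s",50,78),("m",61,59),("l",72,40)): print(n,tinfit(S,486,0,R,H))
a=cv2.resize(S["img"][115:230,220:420,::-1],(800,460),interpolation=3);cv2.imwrite("pics/end.png",a)
E
```

```text
s (array([488.05904079,   2.73991903]), 45, np.float64(2.2874753324428574))
m (array([486.34761878,   3.07445757]), 51, np.float64(1.4410631346295466))
l (array([486.18031217,   4.10303838]), 58, np.float64(2.7949820663845357))
```

View pics/end.png

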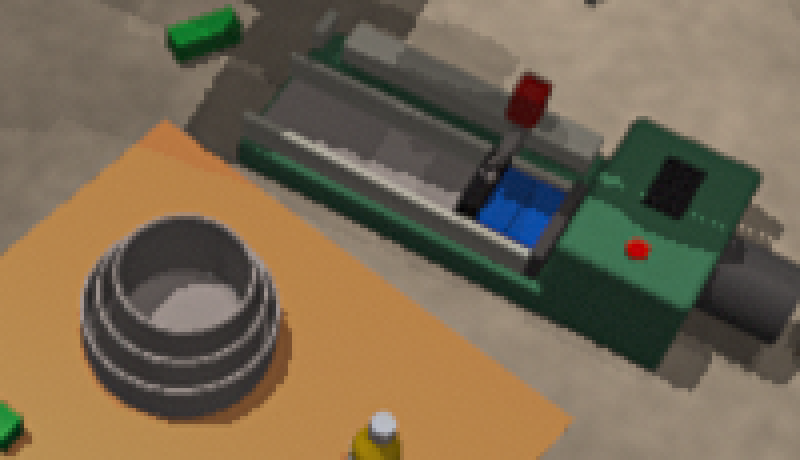

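The crop shows two bars packed between the pusher and the stop (520,210), the grip out of the notch (530,100), and the nested tins undisturbed (180,310). The arm is clear of everything.

```bash
python3 -c "
from rig import ctrl
print(ctrl.finish_job())"
```

```text
the job is handed in; nothing more can be done
None
```

The job is handed in, with no verdict returned: both blue bars are packed against the front stop, the grip is out of the notch, the tins are nested in size order, and I never touched the bottle or jar.

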